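Clear the garage bench: bits, trays, can and jar to their marked places

ROBOT

A 6-joint arm with a two-finger parallel gripper is mounted at the origin on the work surface. World frame = base frame: x ahead of the robot, y to its left, z up, the work surface at z = 0. Lengths are in m, angles in rad, forces in N, time in s.
With the tool pointing down it reaches from about 0.375 to 0.975 m from the base axis. Payload 3.8 kg.
Tool frame: the origin (TCP) lies midway between the tips of the shut fingers; the grasp point (between the pads) lies 19 mm behind it; z points along the fingers, y is the line along which they close (so a half turn about z gives the same grasp; the last joint's range is limited). The gripper opens to 85 mm and grips with 20 to 120 N. Pads are 22 mm wide; open, the fingers measure 114 mm over their backs; the gripper's body (76 mm by 85 mm) begins 54 mm behind the grasp point. The pads swing forward as they close: fully open they stand 13 mm farther back than shut.
Start: joints at [-0.037, 0.264, 1.604, -0, 1.274, -0.037], TCP at [0.675, -0, 0.199] pointing down, gripper open.
Joint ranges: [-2.63, 2.63], [-0.94, 2.18], [0.31, 2.57], [-1.31, 4.45], [0, 2.66], [-2.55, 2.55]. Speed limits (rad/s): [2.57, 2.57, 3.14, 3.14, 3.14, 3.14].

INTERFACE

Orientations are given as [roll, pitch, yaw] about the fixed x, y, z axes, in that order (R = Rz(yaw) Ry(pitch) Rx(roll)).
In Python, from workcell import manip, camera, nets gives the robot as it stands. The module is installed in compiled form; this text tells all that it offers.
- The arm moves only by the shell command python3 -m pendant 'ROWS' [OPENING] [FORCE]. ROWS is JSON, a list of rows, each an object of numbers: "tx", "ty", "tz": the shift along the tool's x, y, z in mm; "roll": the turn about the tool's z in rad. In form: [{"tx": .., "ty": .., "tz": .., "roll": ..}, ...]. A call has exactly 8 rows; each row is the pose to reach, as a shift and turn from the pose commanded when the call began, along the tool's axes at that moment; what a row does not reach only later rows make up. A row lasts 1/10 s, in which the tool goes at most 50 mm and 8.59 degrees, less where a joint would pass 70% of its speed; a pose out of reach is approached as far as the arm can. A call with a gripper value outside its range is refused whole. OPENING is the finger opening in mm, from 0 to 85.4, set as the call begins (- or left out, the last holds). The fingers move at their own pace and stop on an object; FORCE is the grip in N (left out, the last holds). Time passes only in rows, so rows that repeat a pose let the fingers close, or fill a call up. It gives the time, the measured TCP pose, the force, the opening and the grip force at its end, in the units of the state.
- manip.observe(): the state, without advancing time (a new reading comes with each control period).
- camera(name): name is "scene" or "side" or "wrist"; returns a dict with "image" (384x512x3 uint8, red, green, blue), "fx", "fy", "cx", "cy" (pixels), "R" (3x3) and "t" (3): a world point X has camera coordinates R X + t; the wrist camera has in their place "hand_eye" (4x4, takes a point from camera to tool coordinates, whose origin is the TCP and whose axes are the flange's). Camera axes: x right, y down, z forward; pixel columns grow to the right and rows downward; lengths in m; the calibration is good to about 2 mm. A picture is of the moment at which its call begins: read the wrist's pose just before it. There is no depth.
- manip.close_job(): hands the job in; it is judged then, once.
Trained networks look in a picture, given as the dict that the camera call returned (one of the last four; its "shot" number tells which), for a name from the list of things; names that differ only in an ending like _2 or _b are one class to them, and where a whole thing is asked for, a point or a joint stands for the part that bears it (a point fixed in the world has none). Each returns a list of dicts, best first, with "score" (0 to 1); they miss things now and then, are a little off and sometimes report something else, mostly with a low value. They report only what shows in the picture. A call takes as long as a camera call. They do not tell look-alikes from the thing itself.
- nets.recognise(picture, target): "centre" ([x, y, z] in m, in the coordinates of the camera as it stood for that picture, good to about 4 mm: the middle of the surface that is visible of it).
- nets.regions_of(picture, target): "mask" (384x512 bool, what is visible of it).
- nets.pinpoint(picture, target): "centre" ([x, y, z] in m, in the coordinates of the camera as it stood for that picture, good to about 4 mm: a listed point, or the origin of a listed thing).
The state is a dict: "t": time; "qpos": joint angles; "dq": joint speeds; "joint_torque": joint torques, N m; "position": TCP position; "tcp_rot": TCP orientation; "wrist_force": force on the tool from outside, world axes, zero at the start; "moment": the same for the moment, N m; "opening": opening from 0.0 (shut) to 1.0 (fully open); "grasp_force": force on a finger pad.
Only numpy, scipy, OpenCV 4.12 (cv2) and the standard library are available. Lean on these libraries where they do the work, as an engineer would, in place of code of your own. Each camera call takes 0.05 s, during which the arm holds its last target. There are 200 camera calls.

TASK

Tidy the garage bench: lay the blue bit case flat inside the green tray, lengthwise on its blue outline, and then stack the yellow tray squarely on the green one, so that all four corner pins drop into the sockets. Also stand the red can on the pad with the red ring and the screw jar on the pad with the black ring, each upright and centred in its ring (before, between or after the tray steps). Set everything down gently without dropping it, and leave the bottle, the mug and the screwdriver where they are.

Things in the scene. Friction and masses are not known exactly. Their poses are not given: they have to be found in the camera images.
- green_tray: Green open tray fixed to the bench, 170 (x) x 120 (y) x 55 mm high; origin at the centre of its underside, x along its length, z up. Walls and floor 5 mm thick. In each inner corner a 26 mm square block, flush with the rim, has a 15 mm square socket 14 mm deep, centred at x = +-72, y = +-47 mm. A blue outline at the floor's centre, long side along x, is the bit case's place.
- yellow_tray: Loose yellow open tray, 170 (x) x 120 (y) mm, 0.32 kg, on four tapered pins (diameter 10, length 10 mm) at x = +-72, y = +-47 mm. Origin central, level with the pin tips, x lengthwise. Rim at z = 55 mm, walls 5 mm. Central black handle 60 (x) x 14 (y) mm, z = 50 to 80 mm, on a 6 mm partition along x: grip it across y. Stacked, its origin is 45 mm above the green tray's; either way round.
- bit_case: Loose closed blue bit case, 90 (x) x 40 (y) x 28 mm high, black seam, about 0.16 kg; origin at the centre of its underside, x along its length. Either way round will do.
- red_can: Loose upright red can with a white band, diameter 52 mm, 85 mm high, about 0.25 kg; origin at the centre of its underside, z up.
- jar: Loose upright clear jar of brass screws with a black lid, diameter 58 mm, 74 mm high, closed and rigid, about 0.22 kg; origin at the centre of its underside, z up.
- red_pad: White square pad 84 x 84 x 3 mm high, fixed to the bench, with a red ring (60 to 76 mm diameter) on it; origin at the centre of its underside. The place of the red can.
- black_pad: White square pad 84 x 84 x 3 mm high, fixed to the bench, with a black ring (60 to 76 mm diameter) on it; origin at the centre of its underside. The place of the jar.
- bottle: Bystander: upright green glass bottle, diameter 60 mm, 170 mm high; origin at the centre of its underside.
- mug: Bystander: upright blue mug, diameter 80 mm, 90 mm high, with a handle on its +y side; origin at the centre of its underside.
- screwdriver: Bystander: screwdriver with an orange handle, lying on the bench along its own x axis; origin near its middle at bench level.
Things that resemble listed ones, but are neither listed nor needed, are in the scene too. There is more than one size of the jar; the job needs the smallest.

How it is judged:
By the outcome, as a careful person would: the job done as asked, in the order asked, and still so for the second after the job is handed in, with the robot touching nothing.
It also fails if it takes over 128 s, if anything falls off the work surface, if the arm or the gripper's body presses on something with over 40 N, if the wrist force passes 120 N, or if a joint passes its speed limit or range.

## Working session

There is one attempt and no reset: what is moved stays moved. The work goes in short steps, Python scripts to look and compute and a shell command to move; the robot and the scene stay as the last step left them, time stands still between calls to the robot, and variables do not carry over. Pictures are saved under pics/ and viewed, at most 14 in all, crops included, and the job is handed in when it is done.

```bash
mkdir -p pics; cat > h.py <<'E'
import numpy as np,cv2
from workcell import manip,camera,nets
from scipy.spatial.transform import Rotation as Ro
def shot(n):
    s=manip.observe(); p=camera(n)
    if n=="wrist":
        T=np.eye(4);T[:3,:3]=Ro.from_euler('xyz',s['tcp_rot']).as_matrix();T[:3,3]=s['position']
        p['C2W']=T@np.array(p['hand_eye'])
    else:
        R=np.array(p['R']);t=np.array(p['t']);T=np.eye(4);T[:3,:3]=R.T;T[:3,3]=-R.T@t;p['C2W']=T
    return p
def w(p,c): return (p['C2W']@np.r_[c,1])[:3]
def ray(p,u,v):
    d=p['C2W'][:3,:3]@np.array([(u-p['cx'])/p['fx'],(v-p['cy'])/p['fy'],1]);return p['C2W'][:3,3],d
def onz(p,u,v,z):
    o,d=ray(p,u,v);return o+d*(z-o[2])/d[2]
def pix(p,X):
    c=np.linalg.inv(p['C2W'])@np.r_[X,1];return np.array([p['fx']*c[0]/c[2]+p['cx'],p['fy']*c[1]/c[2]+p['cy']])
def save(p,f,crop=None,s=1):
    im=p['image'][:,:,::-1]
    if crop: im=im[crop[1]:crop[3],crop[0]:crop[2]]
    cv2.imwrite('pics/'+f,cv2.resize(im,None,fx=s,fy=s,interpolation=cv2.INTER_CUBIC) if s!=1 else im)
names="green_tray yellow_tray bit_case red_can jar red_pad black_pad bottle mug screwdriver".split()
E
cat > a.py <<'E'
from h import *
np.set_printoptions(precision=3,suppress=True)
print(manip.observe())
for n in ["scene","side"]:
    p=shot(n);save(p,n+'0.png',s=1.5); print(n,p['C2W'][:3,3],p['fx'])
    for t in names:
        for f in (nets.recognise,nets.pinpoint):
            print(t,f.__name__[:4],[(round(r['score'],2),w(p,r['centre']),pix(p,w(p,r['centre'])).astype(int)) for r in f(p,t)[:4]])
E
python3 a.py
```

```text
{'t': 0.0, 'qpos': array([-0.037,  0.265,  1.605, -0.   ,  1.274, -0.037]), 'dq': array([-0.001, -0.002,  0.001,  0.   , -0.001, -0.002]), 'joint_torque': array([  0.001, -51.512, -36.731,  -0.   ,   0.013,   0.   ]), 'position': array([ 0.674, -0.   ,  0.198]), 'tcp_rot': array([-3.139, -0.   ,  1.571]), 'wrist_force': array([ 0.504, -0.361,  0.398]), 'moment': array([-0.013, -0.023, -0.012]), 'grasp_force': 0.0, 'opening': 1.0005161165300682}
scene [ 0.938 -0.535  0.981] 350.24747700044406
green_tray call [(0.88, array([0.388, 0.31 , 0.02 ]), array([264, 111]))]
green_tray call [(0.96, array([ 0.429,  0.302, -0.002]), array([271, 121]))]
yellow_tray call [(0.7, array([ 0.43 , -0.302,  0.023]), array([161, 232]))]
yellow_tray call [(0.82, array([ 0.428, -0.298, -0.002]), array([163, 235]))]
bit_case call [(0.58, array([0.483, 0.052, 0.025]), array([244, 165]))]
bit_case call [(0.74, array([0.475, 0.062, 0.001]), array([244, 166])), (0.65, array([ 0.483, -0.077, -0.   ]), array([222, 194]))]
red_can call [(0.74, array([ 0.655, -0.227,  0.083]), array([235, 245])), (0.52, array([0.668
[... 2676 characters left out ...]
[272, 204]))]
black_pad call [(0.68, array([ 0.665, -0.006,  0.   ]), array([273, 203])), (0.47, array([ 0.655, -0.408,  0.003]), array([326, 311]))]
bottle call [(0.6, array([0.666, 0.362, 0.087]), array([241, 123])), (0.54, array([0.478, 0.049, 0.024]), array([207, 196]))]
bottle call [(0.84, array([ 0.668,  0.385, -0.002]), array([240, 142]))]
mug call [(0.7, array([ 0.653, -0.41 ,  0.056]), array([329, 296]))]
mug call [(0.96, array([ 0.656, -0.409,  0.001]), array([327, 312])), (0.71, array([ 0.774,  0.007, -0.002]), array([305, 196]))]
screwdriver call [(0.71, array([ 0.77 , -0.044,  0.017]), array([311, 201]))]
screwdriver call [(0.84, array([0.773, 0.01 , 0.   ]), array([304, 195]))]
```

View pics/scene0.png

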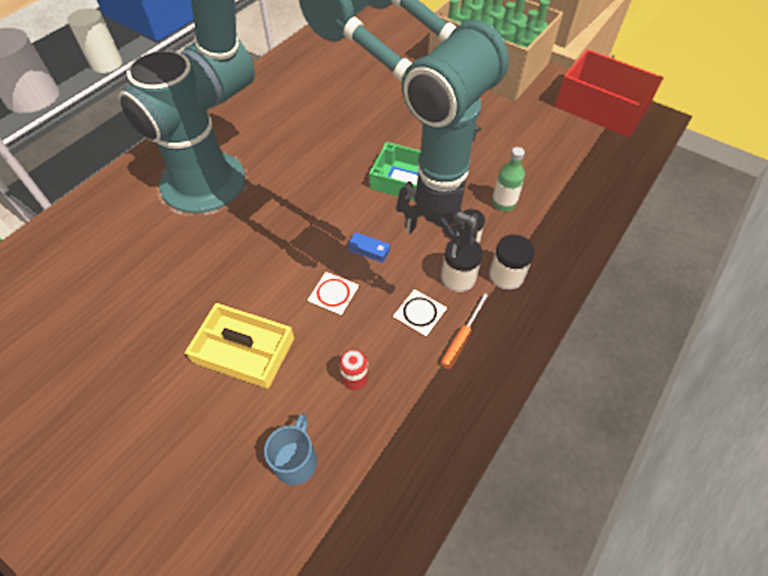

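View pics/side0.png

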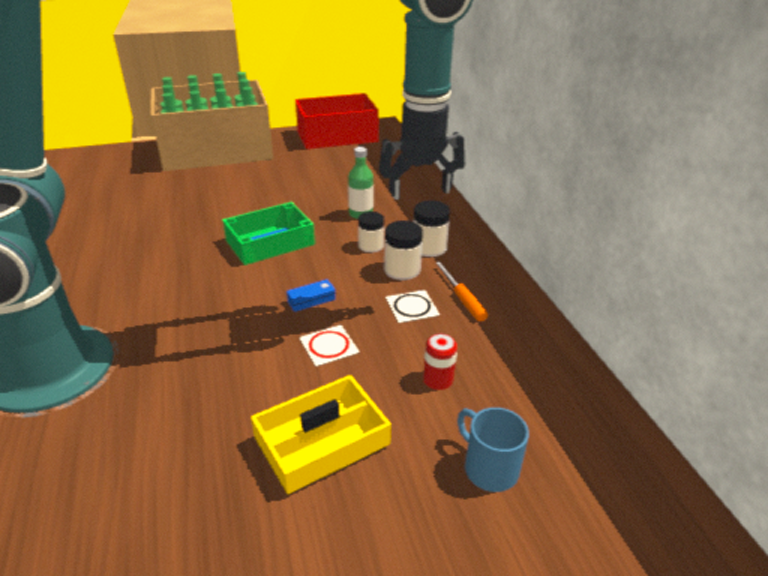

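Scene picture: bit case at (244,165) in native pixels, green tray at (265,115), yellow tray at (161,230), red can at (235,245). In the side picture the smallest jar is at (247,153), which is world ≈ (0.647, 0.237). The two larger jars are nearer and beside it. I'll get a wrist view over the bit case and green tray.

```bash
R='{"tx":180,"ty":-215,"tz":-150,"roll":0}'; python3 -m pendant '[{"tx":45,"ty":-54,"tz":-38,"roll":0},{"tx":75,"ty":-90,"tz":-60,"roll":0},{"tx":105,"ty":-125,"tz":-85,"roll":0},{"tx":130,"ty":-155,"tz":-110,"roll":0},{"tx":155,"ty":-185,"tz":-130,"roll":0},{"tx":180,"ty":-215,"tz":-150,"roll":0},{"tx":180,"ty":-215,"tz":-150,"roll":0},{"tx":180,"ty":-215,"tz":-150,"roll":0}]'
cat > b.py <<'E'
from h import *
import sys
np.set_printoptions(precision=4,suppress=True)
s=manip.observe();print(s['t'],s['position'],s['tcp_rot'],s['dq'].round(3))
p=shot('wrist');save(p,sys.argv[1]+'.png',s=1.5);print(np.array(p['hand_eye']),p['fx'],p['cx'],p['cy'])
for t in sys.argv[2:]:
    print(t,[(round(r['score'],2),w(p,r['centre']),pix(p,w(p,r['centre'])).astype(int)) for r in nets.pinpoint(p,t)[:3]])
    for r in nets.regions_of(p,t)[:3]:
        m=r['mask'].astype(np.uint8);c=max(cv2.findContours(m,0,2)[0],key=cv2.contourArea)
        print('  mask',round(r['score'],2),m.sum(),cv2.minAreaRect(c))
E
python3 b.py w1 green_tray bit_case
```

```text
t: 2.9
position: [0.4596, 0.1815, 0.3518]
tcp_rot: [3.137, -0.002, 1.574]
wrist_force: [0.3, 0.1, 0.0]
opening: 1.001
grasp_force: 0.0
2.9 [0.4596 0.1815 0.3518] [ 3.137  -0.0017  1.5739] [-0.042  0.048  0.023 -0.026 -0.031 -0.024]
[[-0.0002 -0.9478 -0.3189  0.0816]
 [ 1.     -0.0001 -0.0003  0.0002]
 [ 0.0003 -0.3189  0.9478 -0.175 ]
 [ 0.      0.      0.      1.    ]] 299.9990208787995 259.12910094581093 190.3867969465331
green_tray [(0.68, array([0.4274, 0.3116, 0.0011]), array([238,  58])), (0.65, array([ 0.4796,  0.0633, -0.0007]), array([268, 202])), (0.65, array([ 0.7756,  0.0076, -0.0004]), array([420, 229]))]
  mask 0.76 10635 ((239.99032592773438, 55.322696685791016), (91.98231506347656, 122.29642486572266), 74.35775756835938)
bit_case [(0.71, array([0.4814, 0.0613, 0.0006]), array([269, 203]))]
  mask 0.88 1273 ((269.0191955566406, 204.59616088867188), (26.279563903808594, 50.79408264160156), 78.69007110595703)
```

View pics/w1.png

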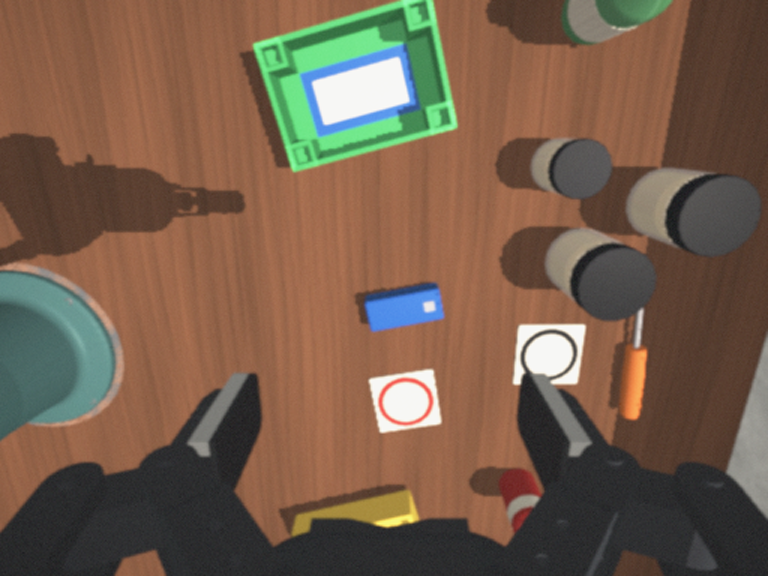

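Wrist picture: the green tray's rim corners are at about (254,45), (432,0), (456,128) and (294,170) of the 768-wide image. The blue case is at (403,307), the red pad at (405,401), the black pad at (549,354), and the smallest jar's lid at (580,168). I'll fit the known outlines to colour masks from several views.

```bash
cat > fit.py <<'E'
from h import *
from scipy.optimize import minimize
HUE=dict(green_tray=(45,85,80),bit_case=(100,125,120),yellow_tray=(20,35,120),red_can=None,jar=None,red_pad=None,black_pad=None)
def box(L,W,H,z0=0): return np.array([[a*L/2,b*W/2,z] for a in(-1,1) for b in(-1,1) for z in(z0,H)])
def cyl(D,H): return np.array([[D/2*np.cos(a),D/2*np.sin(a),z] for a in np.linspace(0,2*np.pi,40) for z in(0,H)])
G=dict(green_tray=box(.17,.12,.055),bit_case=box(.09,.04,.028),yellow_tray=box(.17,.12,.055,.01),red_can=cyl(.052,.085),jar=cyl(.058,.074),red_pad=box(.084,.084,.003),black_pad=box(.084,.084,.003))
def mask(p,t,X):
    """best net region near world X, sharpened by colour"""
    u=pix(p,X);best=None
    for r in nets.regions_of(p,t):
        m=r['mask'].astype(np.uint8)
        ys,xs=np.nonzero(m);d=np.hypot(xs.mean()-u[0],ys.mean()-u[1])
        if d<30 and (best is None or d<best[0]): best=(d,m)
    if best is None: return None
    m=best[1]
    if HUE[t]:
        a,b,s=HUE[t];h=cv2.cvtColor(p['image'],cv2.COLOR_RGB2HSV)
        c=((h[...,0]>=a)&(h[...,0]<=b)&(h[...,1]>=s)).astype(np.uint8)
        k=cv2.dilate(m,np.ones((7,7),np.uint8));c=cv2.findContours(c&k,0,2)[0]
        m=np.zeros_like(m);cv2.drawContours(m,[max(c,key=cv2.contourArea)],-1,1,-1)
    return m
def sil(p,t,q):
    x,y,z,a=q;c,s=np.cos(a),np.sin(a);V=G[t]@np.array([[c,s,0],[-s,c,0],[0,0,1]])+[x,y,z]
    P=np.array([pix(p,v) for v in V]);return cv2.convexHull((P*16).astype(np.float32))
def fit(views,t,q0,freez=False):
    """views: [(p,mask)]; q=(x,y,z,yaw)"""
    def cost(d):
        q=np.array(q0)+np.r_[d[:2],d[3] if freez else 0,d[2]*10 if len(d)>2 else 0];e=0
        for p,m in views:
            H=sil(p,t,q);x0,y0,ww,hh=cv2.boundingRect((H/16).astype(int))
            S=np.zeros((384*4,512*4),np.uint8);cv2.fillConvexPoly(S,(H/4+1.5).astype(int),1) if False else cv2.fillConvexPoly(S,((H/16+.5)*4*16).astype(int),255,lineType=8,shift=4)
            S=cv2.resize(S,(512,384),interpolation=cv2.INTER_AREA)/255.
            e+=np.abs(S-m).sum()/m.sum()
        return e
    n=4 if freez else 3
    sim=np.vstack([np.zeros(n)]+[np.eye(n)[i]*.008 for i in range(n)])
    r=minimize(cost,np.zeros(n),method='Nelder-Mead',options=dict(initial_simplex=sim,xatol=1e-5,fatol=1e-5,maxiter=250))
    d=r.x;return np.array(q0)+np.r_[d[:2],d[3] if freez else 0,d[2]*10],r.fun/len(views)
E
cat > c.py <<'E'
from fit import *
import sys,json
np.set_printoptions(precision=4,suppress=True)
Q=dict(green_tray=[.428,.308,0,.2],bit_case=[.48,.062,0,.1],red_pad=[.485,-.075,0,.1],black_pad=[.665,-.008,0,0],jar=[.648,.235,0,0],red_can=[.644,-.213,0,0],yellow_tray=[.427,-.297,0,-.1])
P={n:shot(n) for n in sys.argv[1].split(',')}
for t in sys.argv[2:]:
    V=[];
    for n,p in P.items():
        m=mask(p,t,Q[t])
        if m is None: print(t,n,'none');continue
        V.append((p,m));print(t,n,*fit([(p,m)],t,Q[t]))
    if len(V)>1: print('  joint',*fit(V,t,Q[t]),'freez',*fit(V,t,Q[t],True))
E
python3 c.py wrist,scene,side green_tray bit_case red_pad black_pad jar
```

```text
Traceback (most recent call last):
  File "c.py", line 9, in <module>
    m=mask(p,t,Q[t])
  File "fit.py", line 9, in mask
    u=pix(p,X);best=None
  File "h.py", line 18, in pix
    c=np.linalg.inv(p['C2W'])@np.r_[X,1];return np.array([p['fx']*c[0]/c[2]+p['cx'],p['fy']*c[1]/c[2]+p['cy']])
      ~~~~~~~~~~~~~~~~~~~~~~~^~~~~~~~~~~
ValueError: matmul: Input operand 1 has a mismatch in its core dimension 0, with gufunc signature (n?,k),(k,m?)->(n?,m?) (size 5 is different from 4)
```

```bash
sed -i 's/u=pix(p,X)/u=pix(p,X[:3])/' fit.py; sed -i 's/cv2.fillConvexPoly(S,(H\/4+1.5).astype(int),1) if False else //' fit.py; time python3 c.py wrist,scene,side green_tray bit_case red_pad black_pad jar
```

```text
green_tray wrist [0.4301 0.3072 0.     0.2551] 0.014305129000845383
green_tray scene [0.4266 0.3058 0.     0.256 ] 0.029229366165070682
green_tray side [0.4303 0.309  0.     0.2544] 0.028089165510942732
  joint [0.4291 0.3072 0.     0.2553] 0.032666141741333456 freez [0.4294 0.3067 0.0015 0.2566] 0.030905964821468807
bit_case wrist [0.479  0.0641 0.     0.1936] 0.12409315779958255
bit_case scene [0.4771 0.0654 0.     0.2079] 0.37773058681956534
bit_case side [0.4787 0.0665 0.     0.1263] 0.1652029826014913
  joint [0.4783 0.0653 0.     0.1646] 0.22943136664534455 freez [0.4787 0.0647 0.     0.1655] 0.22906375260195952
red_pad wrist [ 0.484  -0.0758  0.      0.1901] 0.06441935696837657
red_pad scene [ 0.4841 -0.0804  0.      0.1856] 0.05991323963213604
red_pad side [ 0.4839 -0.075   0.      0.1756] 0.06847849217206263
  joint [ 0.4841 -0.0771  0.      0.1685] 0.08367233772358955 freez [ 0.4843 -0.0771 -0.0003  0.1602] 0.08348094326058537
black_pad wrist [ 0.6695 -0.0063  0.     -0.0209] 0.13948613928329953
black_pad scene [ 0.6689 -0.0081  0.      0.004 ] 0.05815071126489811
black_pad side [ 0.6701 -0.0065  0.     -0.0047] 0.05052615640850935
  joint [ 0.6696 -0.0071  0.     -0.0023] 0.08413516754804588 freez [ 0.6697 -0.0071  0.0001  0.0012] 0.08443733466668941
jar wrist [0.6498 0.2319 0.     0.0669] 0.029106941324135892
jar scene [0.6462 0.2387 0.     0.0823] 0.48680406469157
jar side [0.6497 0.2335 0.     0.0522] 0.08893225536660163
  joint [0.6494 0.2317 0.     0.0837] 0.20602364906238757 freez [0.6492 0.2321 0.0002 0.0748] 0.2062190082965554
real	0m39.930s
user	0m32.118s
sys	0m18.065s
```

```bash
cat > go.py <<'E'
import sys;from h import *
def go(x,y,z,a,verbose=True):
    s=manip.observe();p=np.array(s['position']);R=Ro.from_euler('xyz',s['tcp_rot']).as_matrix()
    psi=np.arctan2(R[1,0],R[0,0]);c,sn=np.cos(psi),np.sin(psi);d=np.array([x,y,z])-p
    r=(psi-a+np.pi)%(2*np.pi)-np.pi
    print('from',p.round(4),'psi',round(psi,4),'q6',round(s['qpos'][5],2),'-> tx %.1f ty %.1f tz %.1f roll %.4f'%(1e3*(c*d[0]+sn*d[1]),1e3*(sn*d[0]-c*d[1]),-1e3*d[2],r), 'F',np.round(s['wrist_force'],1),'tilt',np.round(R[:2,2],4))
if __name__=='__main__': go(*map(float,sys.argv[1:5]))
E
python3 go.py .478 .065 .16 .19
```

```text
from [0.46   0.18   0.3492] psi 1.5708 q6 0.32 -> tx -115.0 ty 18.0 tz 189.2 roll 1.3808 F [-0.2  0.7 -0.2] tilt [ 0. -0.]
```

```bash
python3 -m pendant '[{"tx":-15,"ty":2,"tz":25,"roll":0.14},{"tx":-30,"ty":5,"tz":50,"roll":0.29},{"tx":-46,"ty":7,"tz":75,"roll":0.44},{"tx":-60,"ty":10,"tz":100,"roll":0.59},{"tx":-75,"ty":12,"tz":125,"roll":0.74},{"tx":-90,"ty":14,"tz":150,"roll":0.89},{"tx":-105,"ty":16,"tz":175,"roll":1.04},{"tx":-115,"ty":18,"tz":189,"roll":1.18}]' 64 >/dev/null
python3 -m pendant '[{"tx":0,"ty":0,"tz":0,"roll":0.1},{"tx":0,"ty":0,"tz":0,"roll":0.2},{"tx":0,"ty":0,"tz":0,"roll":0.2},{"tx":0,"ty":0,"tz":0,"roll":0.2},{"tx":0,"ty":0,"tz":0,"roll":0.2},{"tx":0,"ty":0,"tz":0,"roll":0.2},{"tx":0,"ty":0,"tz":0,"roll":0.2},{"tx":0,"ty":0,"tz":0,"roll":0.2}]' >/dev/null
cat >> c.py <<'E'
cv2.imwrite('pics/last.png',np.hstack([P['wrist']['image'][:,:,::-1],cv2.merge([mask(P['wrist'],sys.argv[2],Q[sys.argv[2]])*255]*3)])) if 'wrist' in P else 0
E
python3 c.py wrist bit_case; python3 go.py .478 .065 .16 .19; cp pics/last.png pics/w2.png; python3 -c "
import cv2;i=cv2.imread('pics/w2.png');cv2.imwrite('pics/w2.png',cv2.resize(i,(800,300)))"
```

```text
bit_case wrist none
from [0.478  0.065  0.1602] psi 0.191 q6 1.46 -> tx 0.0 ty 0.0 tz 0.2 roll 0.0010 F [ 0.3 -0.8  0.1] tilt [ 0. -0.]Traceback (most recent call last):
  File "c.py", line 13, in <module>
    cv2.imwrite('pics/last.png',np.hstack([P['wrist']['image'][:,:,::-1],cv2.merge([mask(P['wrist'],sys.argv[2],Q[sys.argv[2]])*255]*3)])) if 'wrist' in P else 0
                                                                                    ~~~~~~~~~~~~~~~~~~~~~~~~~~~~~~~~~~~~~~~~~~~^~~~
TypeError: unsupported operand type(s) for *: 'NoneType' and 'int'
cp: cannot stat 'pics/last.png': No such file or directory
[ WARN:0@0.012] global loadsave.cpp:275 findDecoder imread_('pics/w2.png'): can't open/read file: check file path/integrity
Traceback (most recent call last):
cv2.error: OpenCV(4.12.0) /io/opencv/modules/imgproc/src/resize.cpp:4208: error: (-215:Assertion failed) !ssize.empty() in function 'resize'
```

```bash
python3 - <<'E'
s=open('fit.py').read()
s=s.replace("    if best is None: return None\n    m=best[1]","""    if best is None:
        if not HUE[t]: return None
        m=np.zeros((384,512),np.uint8);cv2.fillConvexPoly(m,(sil(p,t,X)/16).astype(int),1);m=cv2.dilate(m,np.ones((25,25),np.uint8));print('colour only')
    else: m=best[1]""").replace("bit_case=(100,125,120)","bit_case=(100,130,90)")
open('fit.py','w').write(s)
s=open('c.py').read();i=s.index("cv2.imwrite");s=s[:i]+"""if 'wrist' in P:
    p=P['wrist'];im=p['image'][:,:,::-1].copy()
    for p_,m in V: 
        if p_ is p: cv2.drawContours(im,cv2.findContours(m,0,1)[0],-1,(255,255,255),1)
    cv2.polylines(im,[(sil(p,t,fit(V,t,Q[t])[0])/16).astype(int)],True,(0,0,255),1);cv2.imwrite('pics/last.png',cv2.resize(im,(768,576)))
"""
open('c.py','w').write(s)
E
python3 c.py wrist bit_case;cp pics/last.png pics/w2.png
```

```text
bit_case wrist [0.4788 0.0649 0.     0.1964] 0.045847088835534205
```

View pics/w2.png

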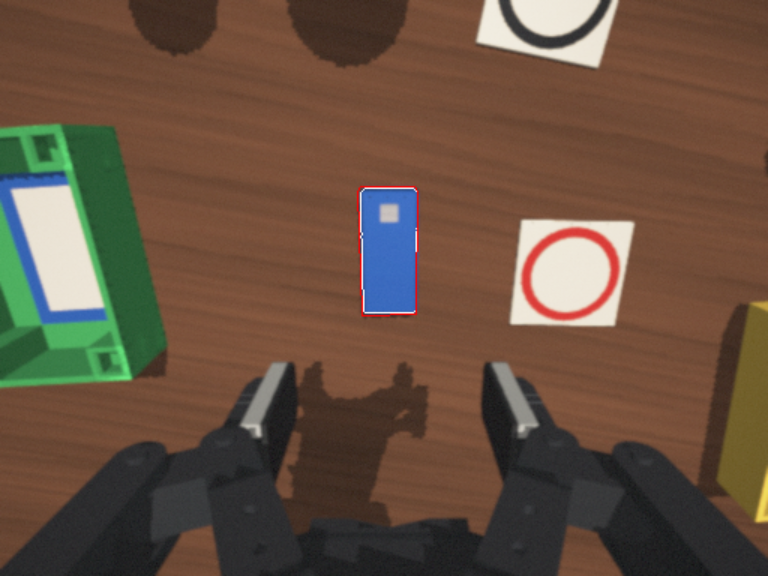

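The fitted outline lies exactly on the blue case at about (388,250) in the picture, with the fingers straddling it. Descending to grasp it.

```bash
python3 -m pendant '[{"tx":1,"ty":0,"tz":40,"roll":-0.005},{"tx":1,"ty":0,"tz":80,"roll":-0.005},{"tx":1,"ty":0,"tz":110,"roll":-0.005},{"tx":1,"ty":0,"tz":130,"roll":-0.005},{"tx":1,"ty":0,"tz":145,"roll":-0.005},{"tx":1,"ty":0,"tz":154,"roll":-0.005},{"tx":1,"ty":0,"tz":158,"roll":-0.005},{"tx":1,"ty":0,"tz":158,"roll":-0.005}]'
python3 -m pendant '[{"tx":0,"ty":0,"tz":0,"roll":0},{"tx":0,"ty":0,"tz":0,"roll":0},{"tx":0,"ty":0,"tz":0,"roll":0},{"tx":0,"ty":0,"tz":0,"roll":0},{"tx":0,"ty":0,"tz":0,"roll":0},{"tx":0,"ty":0,"tz":0,"roll":0},{"tx":0,"ty":0,"tz":0,"roll":0},{"tx":0,"ty":0,"tz":0,"roll":0}]' 20 40; python3 go.py .4295 .307 .15 .2553
```

```text
t: 6.85
position: [0.479, 0.0652, 0.0021]
tcp_rot: [-3.142, 0.0, 0.196]
wrist_force: [0.2, 0.2, 0.0]
opening: 0.746
grasp_force: 0.0
t: 7.65
position: [0.4789, 0.0652, 0.0021]
tcp_rot: [-3.142, 0.0, 0.196]
wrist_force: [-0.8, -1.1, -0.8]
opening: 0.228
grasp_force: 0.0
from [0.4789 0.0652 0.0021] psi 0.1958 q6 1.46 -> tx -1.4 ty -246.8 tz -147.9 roll -0.0595 F [-0.8 -1.1 -0.8] tilt [-0.0001 -0.    ]
```

The fingers closed to 20 mm with no force, so the case wasn't gripped. I'll look.

```bash
python3 -c "
from h import *
a=shot('wrist');b=shot('side');c=shot('scene')
print(pix(b,[.479,.065,.0]),pix(c,[.479,.065,0]))
i=cv2.resize(a['image'][:,:,::-1],(400,300));j=cv2.resize(b['image'][140:260,140:300,::-1],(400,300),interpolation=2)
cv2.imwrite('pics/w3.png',np.hstack([i,j]))"
```

```text
[207.15171424 200.08189079] [246.23651836 166.59925216]
```

View pics/w3.png

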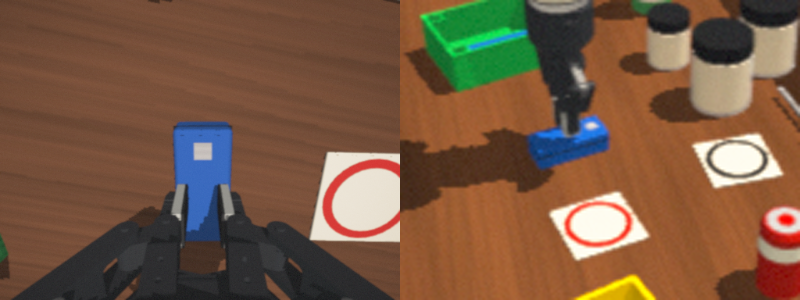

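```bash
python3 -c "
from h import *
a=shot('wrist');b=shot('side');c=shot('scene')
def cr(p,u,v,r): return cv2.resize(p['image'][v-r:v+r,u-r:u+r,::-1],(390,390),interpolation=2)
for n,p in(('w',a),('side',b),('scene',c)): print(n,[pix(p,[.479,.065,z]).round(1) for z in(0,.02,.04,.06)])
cv2.imwrite('pics/w4.png',np.hstack([cr(a,259,260,70),cr(b,207,185,30)]))"
```

```text
w [array([258.6, 223.4]), array([258.6, 237.9]), array([258.5, 256. ]), array([258.3, 279. ])]
side [array([207.2, 200.1]), array([206.8, 194.8]), array([206.4, 189.3]), array([206. , 183.8])]
scene [array([246.2, 166.6]), array([246.1, 163.1]), array([246. , 159.5]), array([245.9, 155.7])]
```

View pics/w4.png

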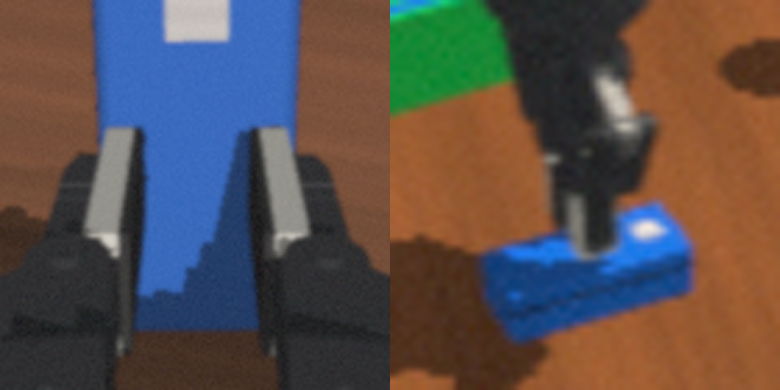

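```bash
python3 -m pendant '[{"tx":0,"ty":0,"tz":-5,"roll":0},{"tx":0,"ty":0,"tz":-20,"roll":0},{"tx":0,"ty":0,"tz":-45,"roll":0},{"tx":0,"ty":0,"tz":-70,"roll":0},{"tx":0,"ty":0,"tz":-100,"roll":0},{"tx":0,"ty":0,"tz":-100,"roll":0},{"tx":0,"ty":0,"tz":-100,"roll":0},{"tx":0,"ty":0,"tz":-100,"roll":0}]' 0; python3 -c "
from h import *
a=shot('wrist');b=shot('side');c=shot('scene')
def cr(p,u,v,r): return cv2.resize(p['image'][v-r:v+r,u-r:u+r,::-1],(260,260),interpolation=2)
s=manip.observe()['position'];print(s)
for n,p in(('w',a),('side',b),('scene',c)): print(n,[pix(p,s+[0,0,z]).round(1) for z in(0,.02,.04,.06)])
cv2.imwrite('pics/w5.png',np.hstack([cr(a,259,250,65),cr(b,206,175,32),cr(c,246,150,32)]))"
```

```text
t: 8.75
position: [0.4781, 0.0651, 0.1013]
tcp_rot: [-3.141, 0.002, 0.196]
wrist_force: [0.1, 0.0, 0.1]
opening: 0.0
grasp_force: 0.0
[0.47778408 0.06507569 0.10079221]
w [array([258.3, 224.9]), array([258.1, 239.7]), array([258. , 258.2]), array([257.8, 281.8])]
side [array([204.8, 172.2]), array([204.4, 166.3]), array([203.9, 160.3]), array([203.5, 154.1])]
scene [array([245.4, 147.6]), array([245.3, 143.6]), array([245.1, 139.4]), array([245. , 135.1])]
```

View pics/w5.png

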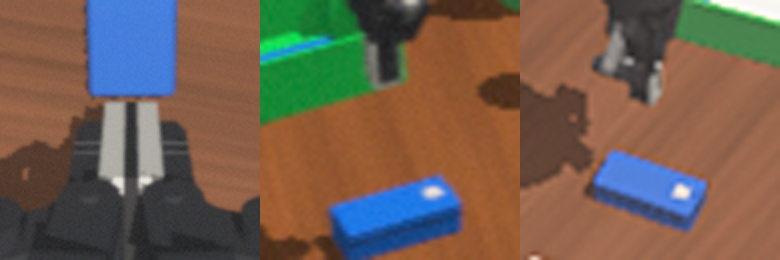

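The shut fingertips show at side (205,164) and scene (247,143), about 25 mm higher than the reported TCP. The fingers therefore end ~25 mm behind the TCP, and I'll go that much lower when grasping.

```bash
python3 c.py wrist bit_case; python3 -m pendant '[{"tx":0,"ty":0,"tz":5,"roll":0},{"tx":0,"ty":0,"tz":20,"roll":0},{"tx":0,"ty":0,"tz":40,"roll":0},{"tx":0,"ty":0,"tz":60,"roll":0},{"tx":0,"ty":0,"tz":75,"roll":0},{"tx":0,"ty":0,"tz":85,"roll":0},{"tx":0,"ty":0,"tz":85,"roll":0},{"tx":0,"ty":0,"tz":85,"roll":0}]' 64
python3 go.py .479 .065 -.019 .196
```

```text
bit_case wrist [0.4785 0.0648 0.     0.1968] 0.04776801601900327
t: 9.8
position: [0.4791, 0.0652, 0.0172]
tcp_rot: [-3.142, 0.0, 0.196]
wrist_force: [-0.5, 0.4, 0.2]
opening: 0.748
grasp_force: 0.0
from [0.4791 0.0652 0.0172] psi 0.1958 q6 1.46 -> tx -0.1 ty 0.2 tz 36.2 roll -0.0002 F [-0.5  0.4  0.2] tilt [-0.0001 -0.    ]
```

```bash
python3 -m pendant '[{"tx":0,"ty":0,"tz":8,"roll":0},{"tx":0,"ty":0,"tz":16,"roll":0},{"tx":0,"ty":0,"tz":22,"roll":0},{"tx":0,"ty":0,"tz":28,"roll":0},{"tx":0,"ty":0,"tz":32,"roll":0},{"tx":0,"ty":0,"tz":34,"roll":0},{"tx":0,"ty":0,"tz":36,"roll":0},{"tx":0,"ty":0,"tz":36,"roll":0}]'
python3 -m pendant '[{"tx":0,"ty":0,"tz":0,"roll":0},{"tx":0,"ty":0,"tz":0,"roll":0},{"tx":0,"ty":0,"tz":0,"roll":0},{"tx":0,"ty":0,"tz":0,"roll":0},{"tx":0,"ty":0,"tz":0,"roll":0},{"tx":0,"ty":0,"tz":0,"roll":0},{"tx":0,"ty":0,"tz":0,"roll":0},{"tx":0,"ty":0,"tz":0,"roll":0}]' 20 40
```

```text
t: 10.6
position: [0.4789, 0.0652, -0.019]
tcp_rot: [-3.142, 0.0, 0.196]
wrist_force: [-0.4, 0.3, -0.1]
opening: 0.747
grasp_force: 0.0
t: 11.4
position: [0.4796, 0.0652, -0.0184]
tcp_rot: [3.141, -0.001, 0.196]
wrist_force: [0.2, 0.1, 5.7]
opening: 0.459
grasp_force: 42.3
```

```bash
python3 -m pendant '[{"tx":0,"ty":0,"tz":-8,"roll":0},{"tx":0,"ty":0,"tz":-25,"roll":0},{"tx":0,"ty":0,"tz":-45,"roll":0},{"tx":0,"ty":0,"tz":-65,"roll":0},{"tx":0,"ty":-5,"tz":-85,"roll":-0.01},{"tx":0,"ty":-20,"tz":-100,"roll":-0.02},{"tx":0,"ty":-45,"tz":-110,"roll":-0.03},{"tx":0,"ty":-75,"tz":-115,"roll":-0.04}]'
python3 go.py .4295 .307 .096 .2553
```

```text
t: 12.2
position: [0.4642, 0.139, 0.097]
tcp_rot: [3.141, -0.001, 0.234]
wrist_force: [1.0, 0.3, -1.5]
opening: 0.455
grasp_force: 41.6
from [0.4642 0.139  0.097 ] psi 0.2345 q6 1.58 -> tx 5.3 ty -171.5 tz 1.0 roll -0.0208 F [ 1.   0.3 -1.5] tilt [0.0005 0.    ]
```

```bash
python3 -m pendant '[{"tx":1,"ty":-35,"tz":1,"roll":-0.01},{"tx":2,"ty":-70,"tz":1,"roll":-0.02},{"tx":3,"ty":-105,"tz":1,"roll":-0.02},{"tx":4,"ty":-135,"tz":1,"roll":-0.02},{"tx":5,"ty":-158,"tz":1,"roll":-0.02},{"tx":5,"ty":-168,"tz":1,"roll":-0.02},{"tx":5,"ty":-170,"tz":1,"roll":-0.02},{"tx":5,"ty":-170,"tz":1,"roll":-0.02}]'
python3 -m pendant '[{"tx":0,"ty":0,"tz":0,"roll":0},{"tx":0,"ty":0,"tz":0,"roll":0},{"tx":0,"ty":0,"tz":0,"roll":0},{"tx":0,"ty":0,"tz":0,"roll":0},{"tx":0,"ty":0,"tz":0,"roll":0},{"tx":0,"ty":0,"tz":0,"roll":0},{"tx":0,"ty":0,"tz":0,"roll":0},{"tx":0,"ty":0,"tz":0,"roll":0}]' >/dev/null
python3 c.py wrist,side,scene green_tray; cp pics/last.png pics/w6.png;python3 go.py .4295 .307 -.013 .2553
```

```text
t: 13.0
position: [0.4291, 0.3045, 0.0948]
tcp_rot: [3.141, 0.001, 0.256]
wrist_force: [0.0, 0.2, -2.5]
opening: 0.461
grasp_force: 41.6
colour only
green_tray wrist [0.4307 0.3072 0.     0.2558] 1.059732069112037
green_tray side [0.4304 0.3091 0.     0.26  ] 0.02899433651481306
green_tray scene [0.4273 0.3052 0.     0.2584] 0.09094753285929753
  joint [0.4306 0.3072 0.     0.255 ] 0.404728095072926 freez [0.4307 0.3072 0.     0.2553] 0.4047418452587397
from [0.4295 0.3052 0.0952] psi 0.2559 q6 1.89 -> tx 0.4 ty -1.7 tz 108.2 roll 0.0006 F [ 0.1 -0.2 -1.6] tilt [-0. -0.]
```

View pics/w6.png

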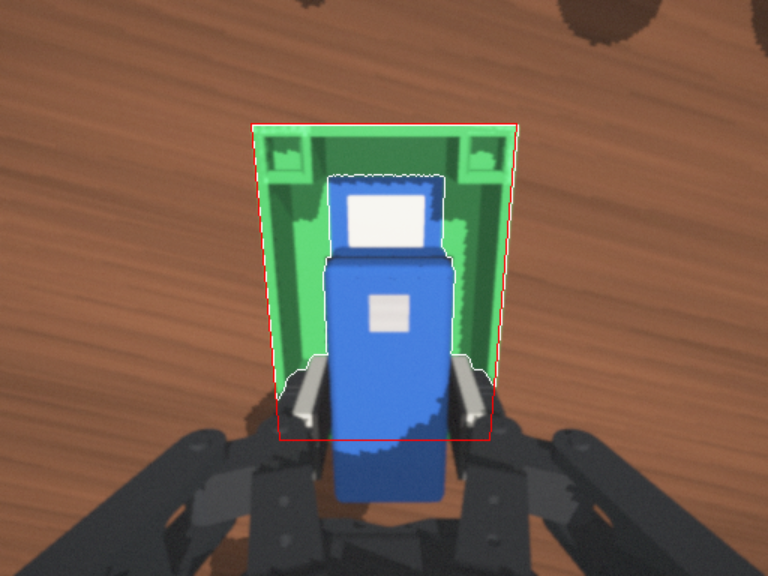

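Aligned: the case (326–453) sits centrally over the outline inside the tray rim (red 251–518). Lowering it.

```bash
python3 -m pendant '[{"tx":1,"ty":-1,"tz":15,"roll":0},{"tx":1.5,"ty":-2,"tz":35,"roll":0},{"tx":1.5,"ty":-2,"tz":55,"roll":0},{"tx":1.5,"ty":-2,"tz":72,"roll":0},{"tx":1.5,"ty":-2,"tz":86,"roll":0},{"tx":1.5,"ty":-2,"tz":96,"roll":0},{"tx":1.5,"ty":-2,"tz":102,"roll":0},{"tx":1.5,"ty":-2,"tz":105,"roll":0}]'
python3 -m pendant '[{"tx":0,"ty":0,"tz":0,"roll":0},{"tx":0,"ty":0,"tz":0.5,"roll":0},{"tx":0,"ty":0,"tz":1,"roll":0},{"tx":0,"ty":0,"tz":1.5,"roll":0},{"tx":0,"ty":0,"tz":2,"roll":0},{"tx":0,"ty":0,"tz":2.5,"roll":0},{"tx":0,"ty":0,"tz":2.5,"roll":0},{"tx":0,"ty":0,"tz":2.5,"roll":0}]'
```

```text
t: 14.9
position: [0.4304, 0.3075, -0.0104]
tcp_rot: [3.141, 0.001, 0.256]
wrist_force: [-0.5, 0.0, -1.4]
opening: 0.459
grasp_force: 41.6
t: 15.7
position: [0.4305, 0.3075, -0.0123]
tcp_rot: [3.142, 0.0, 0.256]
wrist_force: [-0.6, -0.1, -1.0]
opening: 0.459
grasp_force: 41.6
```

```bash
python3 -m pendant '[{"tx":0,"ty":0,"tz":0.3,"roll":0},{"tx":0,"ty":0,"tz":0.6,"roll":0},{"tx":0,"ty":0,"tz":0.9,"roll":0},{"tx":0,"ty":0,"tz":1.2,"roll":0},{"tx":0,"ty":0,"tz":1.5,"roll":0},{"tx":0,"ty":0,"tz":1.5,"roll":0},{"tx":0,"ty":0,"tz":1.5,"roll":0},{"tx":0,"ty":0,"tz":1.5,"roll":0}]'
```

```text
t: 16.5
position: [0.4305, 0.3075, -0.0133]
tcp_rot: [3.142, 0.0, 0.256]
wrist_force: [-2.4, -1.5, 6.4]
opening: 0.458
grasp_force: 42.4
```

Contact. Releasing, then rising out straight.

```bash
python3 -m pendant '[{"tx":0,"ty":0,"tz":-0.5,"roll":0},{"tx":0,"ty":0,"tz":-1,"roll":0},{"tx":0,"ty":0,"tz":-1,"roll":0},{"tx":0,"ty":0,"tz":-1,"roll":0},{"tx":0,"ty":0,"tz":-1,"roll":0},{"tx":0,"ty":0,"tz":-1,"roll":0},{"tx":0,"ty":0,"tz":-5,"roll":0},{"tx":0,"ty":0,"tz":-15,"roll":0}]' 54
python3 -m pendant '[{"tx":0,"ty":0,"tz":-30,"roll":0},{"tx":0,"ty":0,"tz":-70,"roll":0},{"tx":0,"ty":0,"tz":-110,"roll":0},{"tx":0,"ty":0,"tz":-150,"roll":0},{"tx":0,"ty":0,"tz":-180,"roll":0},{"tx":0,"ty":0,"tz":-180,"roll":0},{"tx":0,"ty":0,"tz":-180,"roll":0},{"tx":0,"ty":0,"tz":-180,"roll":0}]'
sed -i 's/bit_case=\[[^]]*\]/bit_case=[.430,.307,.005,.2558]/' c.py; python3 c.py wrist,side green_tray bit_case; cp pics/last.png pics/w7.png; python3 go.py .427 -.297 .18 0
```

```text
t: 17.3
position: [0.4296, 0.3069, 0.0007]
tcp_rot: [3.141, 0.002, 0.256]
wrist_force: [-0.6, 0.0, -0.6]
opening: 0.631
grasp_force: 0.0
t: 18.1
position: [0.4296, 0.307, 0.1802]
tcp_rot: [3.141, 0.002, 0.256]
wrist_force: [-0.6, 0.2, -0.3]
opening: 0.632
grasp_force: 0.0
green_tray wrist [0.4308 0.3072 0.     0.2562] 0.008420618590879236
green_tray side [0.4308 0.3087 0.     0.2456] 0.02782939712358234
  joint [0.4308 0.3072 0.     0.2542] 0.02060709258850555 freez [0.4307 0.3073 0.0011 0.2555] 0.017418823548597005
bit_case wrist [0.4297 0.3058 0.005  0.2538] 0.13779085347427716
bit_case side [ 0.4329  0.3461  0.005  -0.0516] 1.4473902236951117
  joint [0.4294 0.3088 0.005  0.2648] 0.8916773571888773 freez [0.4302 0.3077 0.0079 0.2478] 0.8891338842054028
from [0.4299 0.3072 0.1801] psi 0.2558 q6 1.89 -> tx -155.7 ty 583.8 tz 0.1 roll 0.2558 F [0.2 0.1 0.2] tilt [-0.0017 -0.0011]
```

View pics/w7.png

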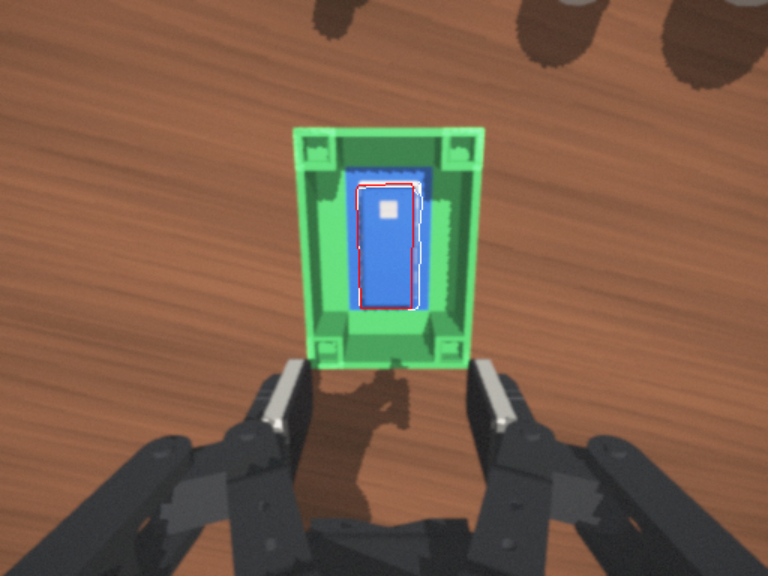

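The case lies flat in its outline in the tray (case 358–416, outline 347–430). The close wrist fit gives the green tray at (0.4308, 0.3072), yaw 0.256. Next is the yellow tray.

```bash
python3 -m pendant '[{"tx":-10,"ty":40,"tz":-5,"roll":0},{"tx":-22,"ty":85,"tz":-10,"roll":0},{"tx":-35,"ty":130,"tz":-10,"roll":0},{"tx":-47,"ty":178,"tz":-10,"roll":0},{"tx":-60,"ty":225,"tz":-10,"roll":0},{"tx":-72,"ty":272,"tz":-10,"roll":0},{"tx":-85,"ty":320,"tz":-10,"roll":0},{"tx":-98,"ty":367,"tz":-10,"roll":0}]' 50 >/dev/null
python3 -m pendant '[{"tx":-12,"ty":46,"tz":0,"roll":0},{"tx":-25,"ty":93,"tz":0,"roll":0},{"tx":-38,"ty":140,"tz":0,"roll":0},{"tx":-50,"ty":186,"tz":0,"roll":0},{"tx":-57,"ty":214,"tz":0,"roll":0},{"tx":-57,"ty":215,"tz":0,"roll":0},{"tx":-57,"ty":215,"tz":0,"roll":0},{"tx":-57,"ty":215,"tz":0,"roll":0}]'
sed -i 's/yellow_tray=\[[^]]*\]/yellow_tray=[.427,-.297,0,.2]/' c.py; python3 c.py wrist,side,scene yellow_tray; cp pics/last.png pics/w8.png; python3 go.py .427 -.297 .18 .2
```

```text
t: 20.0
position: [0.4275, -0.2937, 0.1907]
tcp_rot: [-3.14, 0.0, 0.256]
wrist_force: [0.4, 0.5, -0.7]
opening: 0.583
grasp_force: 0.0
yellow_tray wrist [ 0.4253 -0.2966  0.      0.2712] 0.010792845663377688
yellow_tray side [ 0.4254 -0.2962  0.      0.2787] 0.02079323035500424
yellow_tray scene [ 0.4227 -0.2985  0.      0.2732] 0.019968144986701304
  joint [ 0.4251 -0.297   0.      0.2738] 0.026588828653954167 freez [ 0.4251 -0.2971  0.0014  0.277 ] 0.02493782732580561
from [ 0.428  -0.294   0.1913] psi 0.2572 q6 0.66 -> tx -1.7 ty 2.7 tz 11.3 roll 0.0572 F [-0.2  0.4 -0.1] tilt [ 0.0002 -0.0002]
```

View pics/w8.png

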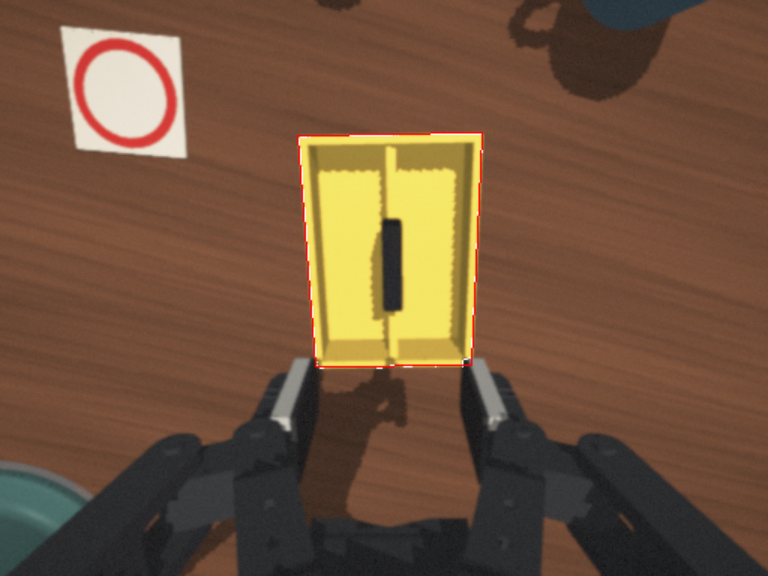

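Yellow tray fit matches the picture (rim 300–482, handle at (392,265)). Descending onto the handle.

```bash
python3 -m pendant '[{"tx":-3,"ty":2,"tz":40,"roll":-0.014},{"tx":-3,"ty":2,"tz":80,"roll":-0.014},{"tx":-3,"ty":2,"tz":110,"roll":-0.014},{"tx":-3,"ty":2,"tz":130,"roll":-0.014},{"tx":-3,"ty":2,"tz":145,"roll":-0.014},{"tx":-3,"ty":2,"tz":153,"roll":-0.014},{"tx":-3,"ty":2,"tz":159,"roll":-0.014},{"tx":-3,"ty":2,"tz":159,"roll":-0.014}]' 44
python3 -m pendant '[{"tx":0,"ty":0,"tz":0,"roll":0},{"tx":0,"ty":0,"tz":0,"roll":0},{"tx":0,"ty":0,"tz":0,"roll":0},{"tx":0,"ty":0,"tz":0,"roll":0},{"tx":0,"ty":0,"tz":0,"roll":0},{"tx":0,"ty":0,"tz":0,"roll":0},{"tx":0,"ty":0,"tz":0,"roll":0},{"tx":0,"ty":0,"tz":0,"roll":0}]' 5 80
```

```text
t: 21.1
position: [0.4253, -0.2972, 0.0319]
tcp_rot: [-3.141, 0.0, 0.27]
wrist_force: [-0.1, 0.4, -0.1]
opening: 0.522
grasp_force: 0.0
t: 21.9
position: [0.4261, -0.2979, 0.0333]
tcp_rot: [3.14, -0.001, 0.27]
wrist_force: [-1.1, 1.9, 6.0]
opening: 0.136
grasp_force: 79.9
```

```bash
python3 -m pendant '[{"tx":0,"ty":0,"tz":-2,"roll":0},{"tx":0,"ty":0,"tz":-5,"roll":0},{"tx":0,"ty":0,"tz":-10,"roll":0},{"tx":0,"ty":0,"tz":-16,"roll":0},{"tx":0,"ty":0,"tz":-22,"roll":0},{"tx":0,"ty":0,"tz":-28,"roll":0},{"tx":0,"ty":0,"tz":-30,"roll":0},{"tx":0,"ty":0,"tz":-30,"roll":0}]'
python3 -c "
from h import *
b=shot('side');a=shot('wrist')
cv2.imwrite('pics/w9.png',np.hstack([cv2.resize(b['image'][190:350,130:300,::-1],(400,376),interpolation=2),cv2.resize(a['image'][130:,100:410,::-1],(400,376))]))"
```

```text
t: 22.7
position: [0.4258, -0.2978, 0.0629]
tcp_rot: [3.141, -0.001, 0.27]
wrist_force: [0.3, 0.5, -2.5]
opening: 0.137
grasp_force: 78.9
```

View pics/w9.png

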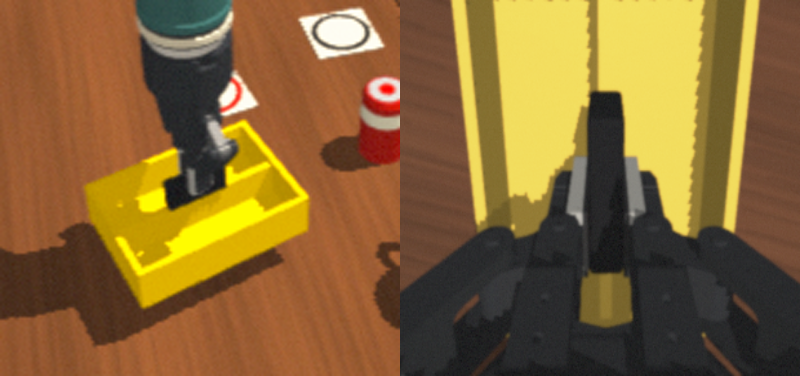

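The tray is held level and clear of the bench. I'll lift it and carry it across.

```bash
python3 -m pendant '[{"tx":0,"ty":0,"tz":-12,"roll":0},{"tx":0,"ty":0,"tz":-30,"roll":0},{"tx":1,"ty":-5,"tz":-50,"roll":0},{"tx":5,"ty":-17,"tz":-68,"roll":0},{"tx":10,"ty":-35,"tz":-82,"roll":0},{"tx":17,"ty":-60,"tz":-88,"roll":0},{"tx":26,"ty":-92,"tz":-90,"roll":0},{"tx":36,"ty":-127,"tz":-90,"roll":0}]'
python3 -m pendant '[{"tx":10,"ty":-37,"tz":0,"roll":0},{"tx":21,"ty":-74,"tz":0,"roll":0},{"tx":32,"ty":-111,"tz":0,"roll":0},{"tx":42,"ty":-148,"tz":0,"roll":0},{"tx":53,"ty":-185,"tz":0,"roll":0},{"tx":63,"ty":-222,"tz":0,"roll":0},{"tx":74,"ty":-259,"tz":0,"roll":0},{"tx":84,"ty":-294,"tz":0,"roll":0}]'
python3 -m pendant '[{"tx":10,"ty":-35,"tz":0,"roll":0},{"tx":20,"ty":-70,"tz":0,"roll":0.005},{"tx":29,"ty":-102,"tz":0,"roll":0.01},{"tx":37,"ty":-130,"tz":0,"roll":0.015},{"tx":43,"ty":-150,"tz":0,"roll":0.015},{"tx":46,"ty":-160,"tz":0,"roll":0.015},{"tx":46,"ty":-160,"tz":0,"roll":0.015},{"tx":46,"ty":-160,"tz":0,"roll":0.015}]'
python3 go.py .4308 .3068 .152 .255
```

```text
t: 23.6
position: [0.4267, -0.165, 0.1537]
tcp_rot: [3.14, -0.002, 0.268]
wrist_force: [0.3, 0.1, -1.7]
opening: 0.143
grasp_force: 78.9
t: 24.4
position: [0.4287, 0.1421, 0.153]
tcp_rot: [-3.142, -0.001, 0.27]
wrist_force: [0.1, 0.2, -2.3]
opening: 0.136
grasp_force: 78.9
t: 25.2
position: [0.4303, 0.306, 0.1522]
tcp_rot: [3.141, 0.001, 0.255]
wrist_force: [0.0, -1.3, -3.1]
opening: 0.14
grasp_force: 78.9
from [0.4303 0.306  0.1522] psi 0.255 q6 1.89 -> tx 0.6 ty -0.7 tz 0.2 roll 0.0000 F [ 0.  -1.3 -3.1] tilt [-0.0004 -0.001 ]
```

```bash
sed -i 's/yellow_tray=\[[^]]*\]/yellow_tray=[.4308,.307,.12,.255]/' c.py; python3 c.py side,scene,wrist yellow_tray green_tray 2>&1; python3 - <<'E'
from fit import *
p=shot('wrist');s=p['image'][:,:,::-1].copy()
for t,q,c in(('yellow_tray',[.4308,.307,.12,.255],(0,0,255)),('green_tray',[.4308,.3072,0,.256],(255,0,0))): cv2.polylines(s,[(sil(p,t,q)/16).astype(int)],True,c,1)
b=shot('side')
cv2.imwrite('pics/w10.png',np.hstack([cv2.resize(s,(480,360)),cv2.resize(b['image'][90:190,130:219,::-1],(320,360),interpolation=2)]))
E
```

```text
yellow_tray side [0.4299 0.3031 0.12   0.2541] 0.1359396233741021
yellow_tray scene [0.4283 0.3008 0.12   0.2585] 0.1612375993990727
yellow_tray wrist [0.4302 0.3052 0.12   0.2576] 0.47664505674979635
  joint [0.4302 0.3044 0.12   0.2638] 0.2729421967297221 freez [0.43   0.3049 0.1184 0.2607] 0.2665864070631585
green_tray side [0.4304 0.3081 0.     0.2607] 0.031976216412490925
green_tray scene [0.4278 0.3048 0.     0.2604] 0.3465419501133787
colour only
green_tray wrist [-0.036   0.3587  0.      1.4178] 1.0
  joint [-1.0547  0.4787  0.      3.6489] 1.0 freez [  28.4314  272.0597 -598.9405  182.4329] 1.020932817571473
```

View pics/w10.png

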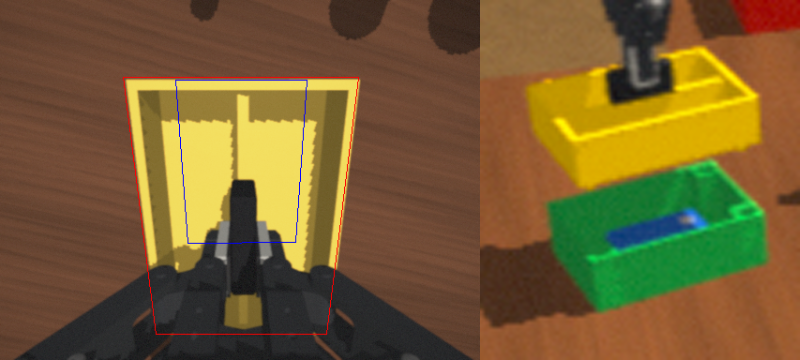

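```bash
python3 -m pendant '[{"tx":0.5,"ty":-0.6,"tz":8,"roll":0},{"tx":1,"ty":-1.3,"tz":18,"roll":0},{"tx":1,"ty":-1.3,"tz":30,"roll":0},{"tx":1,"ty":-1.3,"tz":42,"roll":0},{"tx":1,"ty":-1.3,"tz":50,"roll":0},{"tx":1,"ty":-1.3,"tz":55,"roll":0},{"tx":1,"ty":-1.3,"tz":57,"roll":0},{"tx":1,"ty":-1.3,"tz":57,"roll":0}]'
sed -i 's/yellow_tray=\[[^]]*\]/yellow_tray=[.4308,.307,.0625,.255]/' c.py; python3 c.py side,scene yellow_tray; python3 go.py .4308 .307 .095 .2555; python3 - <<'E'
from fit import *
o=[]
for n in('side','scene'):
    p=shot(n);u=pix(p,[.43,.307,.06]).astype(int);s=cv2.resize(p['image'][u[1]-45:u[1]+45,u[0]-50:u[0]+50,::-1],(400,360),interpolation=2);o.append(s)
cv2.imwrite('pics/w11.png',np.hstack(o))
E
```

```text
t: 26.55
position: [0.4311, 0.3083, 0.0949]
tcp_rot: [3.141, 0.0, 0.255]
wrist_force: [-0.8, 0.2, -2.3]
opening: 0.141
grasp_force: 78.9
yellow_tray side [0.4308 0.3077 0.0625 0.259 ] 0.12479949399114483
yellow_tray scene [0.4285 0.3051 0.0625 0.264 ] 0.16399972088479517
  joint [0.4299 0.3059 0.0625 0.2622] 0.14975924512842675 freez [0.4301 0.303  0.0651 0.257 ] 0.14450950679893124
from [0.4317 0.3086 0.0959] psi 0.2548 q6 1.89 -> tx -1.2 ty 1.3 tz 0.9 roll -0.0007 F [ 0.1  0.  -2.7] tilt [0.0011 0.0007]
```

View pics/w11.png

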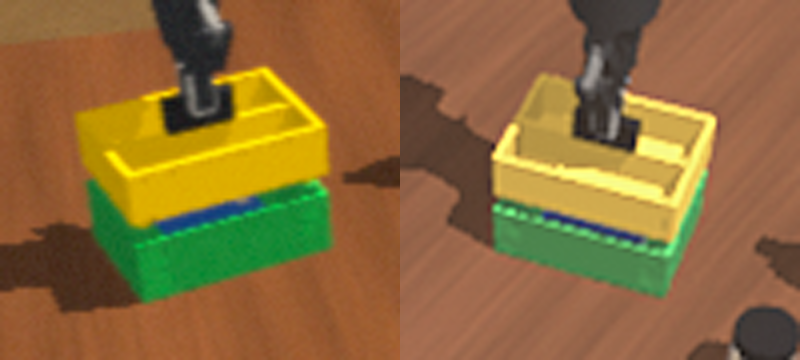

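Both views agree to about 1 mm: the yellow tray sits squarely above the green one, pins ~7 mm above the rim. Lowering slowly.

```bash
python3 -m pendant '[{"tx":0,"ty":0,"tz":1.5,"roll":0},{"tx":0,"ty":0,"tz":3,"roll":0},{"tx":0,"ty":0,"tz":4.5,"roll":0},{"tx":0,"ty":0,"tz":6,"roll":0},{"tx":0,"ty":0,"tz":7.5,"roll":0},{"tx":0,"ty":0,"tz":9,"roll":0},{"tx":0,"ty":0,"tz":10.5,"roll":0},{"tx":0,"ty":0,"tz":12,"roll":0}]'
```

```text
t: 27.65
position: [0.4312, 0.3083, 0.083]
tcp_rot: [3.142, -0.0, 0.255]
wrist_force: [0.0, 0.3, -3.0]
opening: 0.139
grasp_force: 78.9
```

Pins should be 5 mm inside the sockets, with no contact force.

```bash
python3 -m pendant '[{"tx":0,"ty":0,"tz":1,"roll":0},{"tx":0,"ty":0,"tz":2,"roll":0},{"tx":0,"ty":0,"tz":3,"roll":0},{"tx":0,"ty":0,"tz":3.7,"roll":0},{"tx":0,"ty":0,"tz":4.3,"roll":0},{"tx":0,"ty":0,"tz":4.8,"roll":0},{"tx":0,"ty":0,"tz":5,"roll":0},{"tx":0,"ty":0,"tz":5,"roll":0}]'
```

```text
t: 28.45
position: [0.4312, 0.3085, 0.0784]
tcp_rot: [-3.141, -0.0, 0.255]
wrist_force: [-1.4, 0.5, -1.0]
opening: 0.14
grasp_force: 79.2
```

```bash
python3 -m pendant '[{"tx":0,"ty":0,"tz":0.3,"roll":0},{"tx":0,"ty":0,"tz":0.6,"roll":0},{"tx":0,"ty":0,"tz":0.8,"roll":0},{"tx":0,"ty":0,"tz":0.8,"roll":0},{"tx":0,"ty":0,"tz":0.8,"roll":0},{"tx":0,"ty":0,"tz":0.8,"roll":0},{"tx":0,"ty":0,"tz":0.8,"roll":0},{"tx":0,"ty":0,"tz":0.8,"roll":0}]'
```

```text
t: 29.25
position: [0.4312, 0.3085, 0.0783]
tcp_rot: [-3.141, -0.0, 0.255]
wrist_force: [-3.9, -0.9, 5.5]
opening: 0.137
grasp_force: 80.0
```

Seated (contact at the expected height). Release, rise, and check.

```bash
python3 -m pendant '[{"tx":0,"ty":0,"tz":0,"roll":0},{"tx":0,"ty":0,"tz":0,"roll":0},{"tx":0,"ty":0,"tz":0,"roll":0},{"tx":0,"ty":0,"tz":0,"roll":0},{"tx":0,"ty":0,"tz":0,"roll":0},{"tx":0,"ty":0,"tz":0,"roll":0},{"tx":0,"ty":0,"tz":-5,"roll":0},{"tx":0,"ty":0,"tz":-15,"roll":0}]' 36
python3 -m pendant '[{"tx":0,"ty":0,"tz":-30,"roll":0},{"tx":0,"ty":0,"tz":-70,"roll":0},{"tx":0,"ty":0,"tz":-110,"roll":0},{"tx":0,"ty":0,"tz":-130,"roll":0},{"tx":0,"ty":0,"tz":-130,"roll":0},{"tx":0,"ty":0,"tz":-130,"roll":0},{"tx":0,"ty":0,"tz":-130,"roll":0},{"tx":0,"ty":0,"tz":-130,"roll":0}]'
sed -i 's/yellow_tray=\[[^]]*\]/yellow_tray=[.4308,.307,.045,.255]/' c.py; python3 c.py wrist,side,scene yellow_tray; python3 go.py .650 .233 .2 1.6; python3 - <<'E'
from fit import *
o=[]
for n in('side','wrist'):
    p=shot(n);u=pix(p,[.43,.307,.06]).astype(int);d=40 if n=='side' else 120;y0=max(u[1]-d,0);s=cv2.resize(p['image'][y0:y0+2*d,u[0]-d:u[0]+d,::-1],(390,390),interpolation=2);o.append(s)
cv2.imwrite('pics/w12.png',np.hstack(o))
E
```

```text
t: 30.05
position: [0.4304, 0.3078, 0.092]
tcp_rot: [3.141, 0.002, 0.255]
wrist_force: [-0.2, -0.5, 0.1]
opening: 0.421
grasp_force: 0.0
t: 30.85
position: [0.4301, 0.3076, 0.2204]
tcp_rot: [3.14, 0.003, 0.255]
wrist_force: [-0.1, -0.2, -0.2]
opening: 0.417
grasp_force: 0.0
yellow_tray wrist [0.4308 0.3082 0.045  0.2548] 0.024007272325240008
yellow_tray side [0.4306 0.3103 0.045  0.2582] 0.02901212928556405
yellow_tray scene [0.4283 0.3055 0.045  0.2509] 0.027547412407585983
  joint [0.4305 0.3081 0.045  0.2512] 0.03916869826524369 freez [0.4306 0.3081 0.0455 0.255 ] 0.03824861572631064
from [0.431  0.3082 0.2219] psi 0.2548 q6 1.89 -> tx 193.0 ty 127.9 tz 21.9 roll -1.3452 F [ 0.4 -0.3  0. ] tilt [-0.0008 -0.0005]
```

View pics/w12.png

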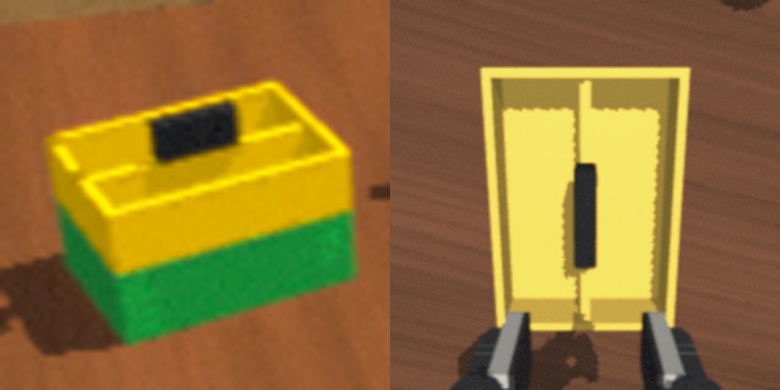

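The trays are stacked flush and square (yellow z ≈ 45.5 mm, yaw equal to the green tray's). Next is the jar.

```bash
python3 -m pendant '[{"tx":20,"ty":13,"tz":0,"roll":-0.14},{"tx":48,"ty":32,"tz":0,"roll":-0.28},{"tx":75,"ty":50,"tz":0,"roll":-0.42},{"tx":105,"ty":70,"tz":0,"roll":-0.56},{"tx":135,"ty":90,"tz":0,"roll":-0.70},{"tx":165,"ty":110,"tz":10,"roll":-0.84},{"tx":185,"ty":123,"tz":20,"roll":-0.98},{"tx":193,"ty":128,"tz":20,"roll":-1.12}]' 85 >/dev/null
python3 -m pendant '[{"tx":0,"ty":0,"tz":0,"roll":-0.12},{"tx":0,"ty":0,"tz":0,"roll":-0.12},{"tx":0,"ty":0,"tz":0,"roll":-0.12},{"tx":0,"ty":0,"tz":0,"roll":-0.12},{"tx":0,"ty":0,"tz":0,"roll":-0.12},{"tx":0,"ty":0,"tz":0,"roll":-0.12},{"tx":0,"ty":0,"tz":0,"roll":-0.12},{"tx":0,"ty":0,"tz":0,"roll":-0.12}]'
python3 c.py wrist,side,scene jar; cp pics/last.png pics/w13.png; python3 go.py .650 .233 .012 1.5
```

```text
t: 32.85
position: [0.6501, 0.2332, 0.2025]
tcp_rot: [3.141, -0.0, 1.495]
wrist_force: [-0.2, 0.7, -0.1]
opening: 0.992
grasp_force: 0.0
jar wrist [0.6505 0.2314 0.     0.0736] 0.046457328681378106
jar side [0.6502 0.2313 0.     0.0367] 0.04460462521989102
jar scene [0.6461 0.2456 0.     0.0648] 0.42555211558307526
  joint [0.6503 0.2317 0.     0.057 ] 0.17693855534861927 freez [ 0.6505  0.2317 -0.001   0.054 ] 0.17445216418059437
from [0.6502 0.233  0.2023] psi 1.4947 q6 0.38 -> tx -0.1 ty -0.2 tz 190.3 roll -0.0053 F [-0.3  0.1  0.3] tilt [-0.0001 -0.    ]
```

View pics/w13.png

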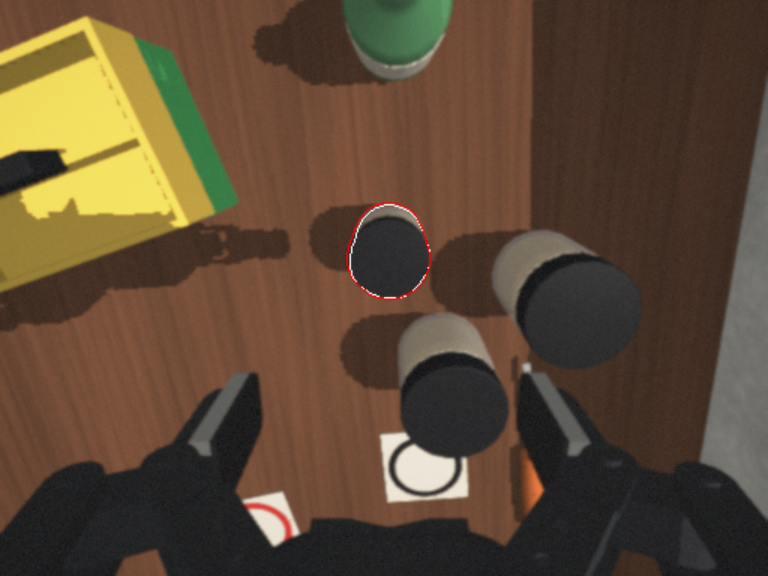

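The outline fits the smallest jar at (389,250), and both neighbours are clear of the fingers. Descending.

```bash
python3 -m pendant '[{"tx":-1.6,"ty":0,"tz":40,"roll":0},{"tx":-1.6,"ty":0,"tz":80,"roll":0},{"tx":-1.6,"ty":0,"tz":115,"roll":0},{"tx":-1.6,"ty":0,"tz":145,"roll":0},{"tx":-1.6,"ty":0,"tz":168,"roll":0},{"tx":-1.6,"ty":0,"tz":182,"roll":0},{"tx":-1.6,"ty":0,"tz":190,"roll":0},{"tx":-1.6,"ty":0,"tz":190,"roll":0}]'
python3 -m pendant '[{"tx":0,"ty":0,"tz":0,"roll":0},{"tx":0,"ty":0,"tz":0,"roll":0},{"tx":0,"ty":0,"tz":0,"roll":0},{"tx":0,"ty":0,"tz":0,"roll":0},{"tx":0,"ty":0,"tz":0,"roll":0},{"tx":0,"ty":0,"tz":0,"roll":0},{"tx":0,"ty":0,"tz":0,"roll":0},{"tx":0,"ty":0,"tz":0,"roll":0}]' 40 50
python3 -m pendant '[{"tx":0,"ty":0,"tz":-3,"roll":0},{"tx":0,"ty":0,"tz":-10,"roll":0},{"tx":0,"ty":0,"tz":-22,"roll":0},{"tx":0,"ty":0,"tz":-40,"roll":0},{"tx":0,"ty":0,"tz":-60,"roll":0},{"tx":0,"ty":0,"tz":-80,"roll":0},{"tx":0,"ty":0,"tz":-105,"roll":0},{"tx":0,"ty":0,"tz":-130,"roll":0}]'
```

```text
t: 33.95
position: [0.6496, 0.2313, 0.0116]
tcp_rot: [-3.14, 0.001, 1.495]
wrist_force: [-0.6, 0.1, 0.4]
opening: 0.996
grasp_force: 0.0
t: 34.75
position: [0.6514, 0.232, 0.0146]
tcp_rot: [3.139, -0.001, 1.495]
wrist_force: [-2.2, 0.9, 5.2]
opening: 0.665
grasp_force: 53.9
t: 35.55
position: [0.6502, 0.2315, 0.1448]
tcp_rot: [3.141, -0.0, 1.495]
wrist_force: [0.3, 0.9, -1.6]
opening: 0.664
grasp_force: 53.5
```

```bash
python3 -m pendant '[{"tx":-8,"ty":1,"tz":-25,"roll":0},{"tx":-35,"ty":6,"tz":-45,"roll":0},{"tx":-75,"ty":12,"tz":-60,"roll":0},{"tx":-120,"ty":19,"tz":-60,"roll":0},{"tx":-165,"ty":26,"tz":-60,"roll":0},{"tx":-210,"ty":33,"tz":-60,"roll":0},{"tx":-255,"ty":40,"tz":-60,"roll":0},{"tx":-295,"ty":43,"tz":-60,"roll":0}]' >/dev/null
python3 -m pendant '[{"tx":-25,"ty":2,"tz":0,"roll":0},{"tx":-35,"ty":3,"tz":0,"roll":0},{"tx":-35,"ty":3,"tz":0,"roll":0},{"tx":-35,"ty":3,"tz":0,"roll":0},{"tx":-35,"ty":3,"tz":0,"roll":0},{"tx":-35,"ty":3,"tz":0,"roll":0},{"tx":-35,"ty":3,"tz":0,"roll":0},{"tx":-35,"ty":3,"tz":0,"roll":0}]'
sed -i 's/jar=\[[^]]*\]/jar=[.675,-.1,.188,0]/;s/red_pad=\[[^]]*\]/red_pad=[.484,-.076,0,.18]/;s/black_pad=\[[^]]*\]/black_pad=[.6695,-.0065,0,0]/' c.py
python3 c.py wrist,side,scene red_pad black_pad; python3 go.py .6698 -.0065 .1 1.495; cp pics/last.png pics/w14.png
```

```text
t: 37.15
position: [0.6709, -0.1003, 0.2023]
tcp_rot: [-3.141, -0.0, 1.496]
wrist_force: [-0.8, 0.2, -2.5]
opening: 0.661
grasp_force: 53.5
red_pad wrist [ 0.4842 -0.0763  0.      0.1701] 0.020010617807203434
red_pad side [ 0.4849 -0.0759  0.      0.1665] 0.09964525283797729
red_pad scene [ 0.4845 -0.0803  0.      0.1782] 0.05762023848356348
  joint [ 0.484  -0.0768  0.      0.1589] 0.07899171745808631 freez [ 0.4845 -0.0767 -0.0002  0.1657] 0.07864328808306636
black_pad wrist [ 0.6688 -0.0067  0.      0.008 ] 0.01680815548725884
black_pad side [ 0.6686 -0.0058  0.     -0.005 ] 0.08459383753501401
black_pad scene [ 0.6693 -0.0091  0.      0.0054] 0.14826517273576098
  joint [ 0.6686 -0.0068  0.      0.0019] 0.09486301813690427 freez [ 0.6688 -0.007  -0.001   0.0023] 0.09427848230975766
from [ 0.6709 -0.1012  0.2024] psi 1.4946 q6 -0.11 -> tx 94.3 ty -8.3 tz 102.4 roll -0.0004 F [-0.4  0.3 -1.9] tilt [-0.  0.]
```

View pics/w14.png

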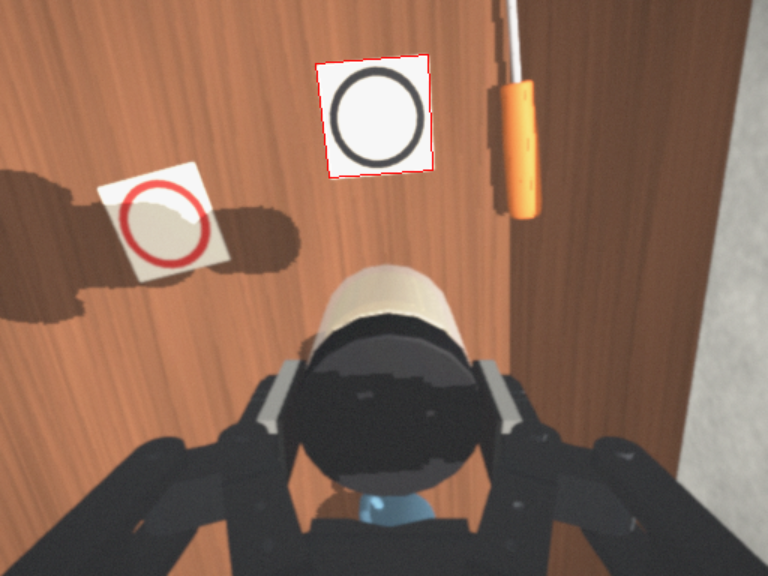

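Both pads measured: black (0.6688, −0.0067), red (0.4842, −0.0763). I've now viewed 16 pictures, which is over the limit of 14. I miscounted, so I'll view no more and work only from numbers. Placing the jar.

```bash
python3 -m pendant '[{"tx":10,"ty":-1,"tz":10,"roll":0},{"tx":30,"ty":-3,"tz":30,"roll":0},{"tx":55,"ty":-5.5,"tz":55,"roll":0},{"tx":78,"ty":-7.5,"tz":80,"roll":0},{"tx":90,"ty":-9,"tz":105,"roll":0},{"tx":94,"ty":-9.2,"tz":125,"roll":0},{"tx":94,"ty":-9.2,"tz":140,"roll":0},{"tx":94,"ty":-9.2,"tz":150,"roll":0}]' >/dev/null
python3 -m pendant '[{"tx":0,"ty":0,"tz":8,"roll":0},{"tx":0,"ty":0,"tz":15,"roll":0},{"tx":0,"ty":0,"tz":21,"roll":0},{"tx":0,"ty":0,"tz":26,"roll":0},{"tx":0,"ty":0,"tz":29,"roll":0},{"tx":0,"ty":0,"tz":31,"roll":0},{"tx":0,"ty":0,"tz":32,"roll":0},{"tx":0,"ty":0,"tz":32,"roll":0}]'; python3 go.py .6688 -.0067 .0176 1.495
```

```text
t: 39.2
position: [0.6689, -0.0066, 0.0205]
tcp_rot: [3.141, -0.0, 1.495]
wrist_force: [1.1, 0.2, -2.0]
opening: 0.663
grasp_force: 53.6
from [ 0.6689 -0.0066  0.0205] psi 1.4948 q6 0.03 -> tx -0.1 ty -0.1 tz 2.9 roll -0.0002 F [ 1.1  0.2 -2. ] tilt [0.0002 0.    ]
```

```bash
python3 -m pendant '[{"tx":0,"ty":0,"tz":0.4,"roll":0},{"tx":0,"ty":0,"tz":0.8,"roll":0},{"tx":0,"ty":0,"tz":1.2,"roll":0},{"tx":0,"ty":0,"tz":1.6,"roll":0},{"tx":0,"ty":0,"tz":2,"roll":0},{"tx":0,"ty":0,"tz":2.4,"roll":0},{"tx":0,"ty":0,"tz":2.8,"roll":0},{"tx":0,"ty":0,"tz":2.8,"roll":0}]'
```

```text
t: 40.0
position: [0.6688, -0.0066, 0.0178]
tcp_rot: [-3.142, -0.0, 1.495]
wrist_force: [-0.5, 0.3, -0.1]
opening: 0.664
grasp_force: 53.6
```

```bash
python3 -m pendant '[{"tx":0,"ty":0,"tz":0.3,"roll":0},{"tx":0,"ty":0,"tz":0.6,"roll":0},{"tx":0,"ty":0,"tz":0.8,"roll":0},{"tx":0,"ty":0,"tz":1,"roll":0},{"tx":0,"ty":0,"tz":1,"roll":0},{"tx":0,"ty":0,"tz":1,"roll":0},{"tx":0,"ty":0,"tz":1,"roll":0},{"tx":0,"ty":0,"tz":1,"roll":0}]'
```

```text
t: 40.8
position: [0.6689, -0.0067, 0.0177]
tcp_rot: [3.141, 0.0, 1.495]
wrist_force: [-3.4, -0.8, 5.6]
opening: 0.659
grasp_force: 54.1
```

```bash
python3 -m pendant '[{"tx":0,"ty":0,"tz":0,"roll":0},{"tx":0,"ty":0,"tz":0,"roll":0},{"tx":0,"ty":0,"tz":0,"roll":0},{"tx":0,"ty":0,"tz":0,"roll":0},{"tx":0,"ty":0,"tz":0,"roll":0},{"tx":0,"ty":0,"tz":-10,"roll":0},{"tx":0,"ty":0,"tz":-30,"roll":0},{"tx":0,"ty":0,"tz":-60,"roll":0}]' 85
python3 -m pendant '[{"tx":0,"ty":0,"tz":-40,"roll":0},{"tx":0,"ty":0,"tz":-80,"roll":0},{"tx":-20,"ty":-1,"tz":-110,"roll":0},{"tx":-60,"ty":-3,"tz":-130,"roll":0},{"tx":-105,"ty":-5,"tz":-135,"roll":0},{"tx":-150,"ty":-7,"tz":-135,"roll":0},{"tx":-195,"ty":-9,"tz":-135,"roll":0},{"tx":-208,"ty":-9,"tz":-135,"roll":0}]' >/dev/null
python3 -m pendant '[{"tx":0,"ty":0,"tz":0,"roll":0},{"tx":0,"ty":0,"tz":0,"roll":0},{"tx":0,"ty":0,"tz":0,"roll":0},{"tx":0,"ty":0,"tz":0,"roll":0},{"tx":0,"ty":0,"tz":0,"roll":0},{"tx":0,"ty":0,"tz":0,"roll":0},{"tx":0,"ty":0,"tz":0,"roll":0},{"tx":0,"ty":0,"tz":0,"roll":0}]' >/dev/null
sed -i 's/jar=\[[^]]*\]/jar=[.6688,-.0067,.003,0]/;s/red_can=\[[^]]*\]/red_can=[.644,-.213,0,0]/' c.py
python3 c.py wrist,side,scene red_can black_pad jar; python3 go.py .644 -.213 .022 1.495
```

```text
t: 41.6
position: [0.6671, -0.0066, 0.0756]
tcp_rot: [-3.137, 0.0, 1.495]
wrist_force: [1.1, -0.3, 0.2]
opening: 0.996
grasp_force: 0.0
red_can wrist [ 0.6465 -0.2111  0.      0.0413] 0.07192635015789754
red_can side [ 0.6464 -0.214   0.      0.0499] 0.17231940542010335
red_can scene [ 0.6463 -0.216   0.     -0.0095] 0.10921663351330871
  joint [ 0.6463 -0.2135  0.      0.0407] 0.13483533582670307 freez [ 0.6463 -0.2136 -0.0074  0.0807] 0.10991621812794407
black_pad wrist none
black_pad side [ 0.6682 -0.0083  0.      0.0009] 0.9283131692393268
black_pad scene [ 0.6683 -0.0111  0.      0.0295] 1.2519279830891463
  joint [ 0.6684 -0.0094  0.      0.0199] 1.0921407852339173 freez [ 0.6683 -0.0091 -0.0001  0.0174] 1.0925267488946064
jar wrist none
jar side [ 0.6698 -0.0064  0.003   0.0037] 0.051237766263673
jar scene [ 0.6686 -0.0089  0.003   0.0776] 0.05160005311379631
  joint [ 0.6689 -0.0087  0.003   0.0043] 0.05773254084613763 freez [ 0.6688 -0.0095  0.0045  0.0273] 0.05566932824272607
from [ 0.6441 -0.2134  0.2116] psi 1.4948 q6 -0.28 -> tx 0.4 ty -0.1 tz 189.6 roll -0.0002 F [ 0.6 -0.1 -0.3] tilt [-0. -0.]
```

```bash
cat > d.py <<'E'
from fit import *
import sys
np.set_printoptions(precision=4,suppress=True)
def cmask(p,q):
    k=np.zeros((384,512),np.uint8);cv2.fillConvexPoly(k,(sil(p,'red_can',q)/16).astype(int),1);k=cv2.dilate(k,np.ones((9,9),np.uint8))
    h=cv2.cvtColor(p['image'],cv2.COLOR_RGB2HSV);hh,s,v=cv2.split(h)
    c=((((hh<6)|(hh>170))&(s>140))|((s<70)&(v>130))).astype(np.uint8)&k
    c=cv2.morphologyEx(c,cv2.MORPH_OPEN,np.ones((3,3),np.uint8))
    m=np.zeros_like(c);cv2.drawContours(m,[cv2.convexHull(np.vstack(cv2.findContours(c,0,2)[0]))],-1,1,-1);return m
if __name__=='__main__':
    q=list(map(float,sys.argv[2:]))+[0]
    V=[]
    for n in sys.argv[1].split(','):
        p=shot(n);m=cmask(p,q);V.append((p,m))
        for D,H in((.052,.085),(.05,.083)):
            G['red_can']=cyl(D,H);print(n,m.sum(),D,*fit([(p,m)],'red_can',q))
        G['red_can']=cyl(.052,.085)
        print(n,'pin',[(round(r['score'],2),w(p,r['centre'])) for r in nets.pinpoint(p,'red_can')[:2]])
    if len(V)>1: print(*fit(V,'red_can',q),*fit(V,'red_can',q,True))
E
python3 d.py wrist,side,scene .6464 -.2125 0
```

```text
wrist 2128 0.052 [ 0.6463 -0.2105  0.      0.0614] 0.1055487984667551
wrist 2128 0.05 [ 0.6464 -0.2119  0.      0.0736] 0.04375829279080053
wrist pin [(0.66, array([ 0.6466, -0.2126,  0.0045]))]
side 678 0.052 [ 0.6455 -0.213   0.      0.0559] 0.13463473885129273
side 678 0.05 [ 0.6446 -0.2149  0.      0.0111] 0.09750708543004222
side pin [(0.92, array([ 0.6422, -0.2098,  0.0003]))]
scene 362 0.052 [ 0.6478 -0.2175  0.      0.1263] 0.2679991333549995
scene 362 0.05 [ 0.648  -0.2167  0.      0.0308] 0.18065215036290763
scene pin [(0.78, array([ 0.6438, -0.2182,  0.0015]))]
[ 0.6458 -0.2129  0.      0.0524] 0.1756143964701181 [ 0.6461 -0.2131 -0.0088  0.1288] 0.14718930986005926
```

```bash
python3 -m pendant '[{"tx":1.4,"ty":2,"tz":40,"roll":0},{"tx":1.4,"ty":2,"tz":80,"roll":0},{"tx":1.4,"ty":2,"tz":115,"roll":0},{"tx":1.4,"ty":2,"tz":145,"roll":0},{"tx":1.4,"ty":2,"tz":168,"roll":0},{"tx":1.4,"ty":2,"tz":182,"roll":0},{"tx":1.4,"ty":2,"tz":190,"roll":0},{"tx":1.4,"ty":2,"tz":190,"roll":0}]'
python3 -m pendant '[{"tx":0,"ty":0,"tz":0,"roll":0},{"tx":0,"ty":0,"tz":0,"roll":0},{"tx":0,"ty":0,"tz":0,"roll":0},{"tx":0,"ty":0,"tz":0,"roll":0},{"tx":0,"ty":0,"tz":0,"roll":0},{"tx":0,"ty":0,"tz":0,"roll":0},{"tx":0,"ty":0,"tz":0,"roll":0},{"tx":0,"ty":0,"tz":0,"roll":0}]' 35 50
python3 -m pendant '[{"tx":0,"ty":0,"tz":-3,"roll":0},{"tx":0,"ty":0,"tz":-8,"roll":0},{"tx":0,"ty":0,"tz":-16,"roll":0},{"tx":0,"ty":0,"tz":-28,"roll":0},{"tx":0,"ty":0,"tz":-42,"roll":0},{"tx":0,"ty":0,"tz":-60,"roll":0},{"tx":0,"ty":0,"tz":-78,"roll":0},{"tx":0,"ty":0,"tz":-85,"roll":0}]'
python3 go.py .4842 -.0763 .03 1.495; python3 d.py side,scene .6462 -.2121 .083
```

```text
t: 44.9
position: [0.6458, -0.2119, 0.0208]
tcp_rot: [-3.14, -0.0, 1.495]
wrist_force: [-0.3, -1.0, -0.5]
opening: 0.994
grasp_force: 0.0
t: 45.7
position: [0.6474, -0.2127, 0.0239]
tcp_rot: [3.139, 0.001, 1.495]
wrist_force: [-1.7, 0.2, 6.1]
opening: 0.588
grasp_force: 52.2
t: 46.5
position: [0.6484, -0.2129, 0.1109]
tcp_rot: [3.136, 0.002, 1.495]
wrist_force: [0.2, -0.6, -2.6]
opening: 0.586
grasp_force: 52.3
from [ 0.6484 -0.2129  0.1109] psi 1.4948 q6 -0.28 -> tx 123.7 ty -174.1 tz 80.9 roll -0.0002 F [ 0.2 -0.6 -2.6] tilt [ 0.0054 -0.002 ]
side 701 0.052 [ 0.6482 -0.2127  0.083   0.038 ] 0.21814214986993374
side 701 0.05 [ 0.6485 -0.2128  0.083   0.0374] 0.1663953455847389
side pin [(0.83, array([ 0.6447, -0.2094,  0.0879]))]
scene 519 0.052 [ 0.6493 -0.214   0.083  -0.0001] 0.26194416109411006
scene 519 0.05 [ 0.6492 -0.2136  0.083   0.0346] 0.2461294344327326
scene pin [(0.56, array([ 0.6425, -0.2196,  0.0884]))]
[ 0.6482 -0.213   0.083   0.0414] 0.2406443270730021 [ 0.6486 -0.2118  0.0773  0.0454] 0.23484837779440962
```

```bash
python3 -m pendant '[{"tx":8,"ty":-11,"tz":-5,"roll":0},{"tx":25,"ty":-35,"tz":-10,"roll":0},{"tx":46,"ty":-65,"tz":-10,"roll":0},{"tx":68,"ty":-95,"tz":-10,"roll":0},{"tx":90,"ty":-125,"tz":-10,"roll":0},{"tx":108,"ty":-150,"tz":-5,"roll":0},{"tx":119,"ty":-166,"tz":5,"roll":0},{"tx":123,"ty":-172,"tz":15,"roll":0}]' >/dev/null
python3 -m pendant '[{"tx":0,"ty":0,"tz":15,"roll":0},{"tx":0,"ty":0,"tz":25,"roll":0},{"tx":0,"ty":0,"tz":35,"roll":0},{"tx":0,"ty":0,"tz":43,"roll":0},{"tx":0,"ty":0,"tz":48,"roll":0},{"tx":0,"ty":0,"tz":50,"roll":0},{"tx":0,"ty":0,"tz":50,"roll":0},{"tx":0,"ty":0,"tz":50,"roll":0}]'; python3 go.py .4842 -.0763 .0269 1.495; python3 d.py side,scene .4842 -.0763 .016
```

```text
t: 48.3
position: [0.4845, -0.0765, 0.042]
tcp_rot: [3.141, 0.0, 1.495]
wrist_force: [-0.8, -0.0, -3.1]
opening: 0.585
grasp_force: 52.6
from [ 0.4845 -0.0765  0.042 ] psi 1.4947 q6 -0.13 -> tx 0.2 ty -0.3 tz 15.1 roll -0.0003 F [-0.8 -0.  -3.1] tilt [ 0.0007 -0.0001]
side 721 0.052 [ 0.4821 -0.0914  0.016   0.2686] 0.07072965108373447
side 721 0.05 [ 0.4824 -0.0914  0.016   0.2763] 0.09837643795382231
side pin [(0.83, array([ 0.482 , -0.0745,  0.0208]))]
scene 693 0.052 [ 0.499  -0.0825  0.016   0.065 ] 0.37470503352856294
scene 693 0.05 [ 0.4936 -0.0833  0.016   0.0965] 0.41682369917664036
scene pin [(0.74, array([ 0.4817, -0.0816,  0.0181]))]
[ 0.4837 -0.0892  0.016   0.2654] 0.28753258290665484 [ 0.4854 -0.0759  0.0028  0.1336] 0.23746334465923274
```

```bash
python3 -m pendant '[{"tx":0,"ty":0,"tz":3,"roll":0},{"tx":0,"ty":0,"tz":6,"roll":0},{"tx":0,"ty":0,"tz":9,"roll":0},{"tx":0,"ty":0,"tz":11,"roll":0},{"tx":0,"ty":0,"tz":12.5,"roll":0},{"tx":0,"ty":0,"tz":13.5,"roll":0},{"tx":0,"ty":0,"tz":14,"roll":0},{"tx":0,"ty":0,"tz":14,"roll":0}]'
python3 -m pendant '[{"tx":0,"ty":0,"tz":0.3,"roll":0},{"tx":0,"ty":0,"tz":0.6,"roll":0},{"tx":0,"ty":0,"tz":0.9,"roll":0},{"tx":0,"ty":0,"tz":1.2,"roll":0},{"tx":0,"ty":0,"tz":1.4,"roll":0},{"tx":0,"ty":0,"tz":1.4,"roll":0},{"tx":0,"ty":0,"tz":1.4,"roll":0},{"tx":0,"ty":0,"tz":1.4,"roll":0}]'
```

```text
t: 49.3
position: [0.484, -0.0764, 0.0276]
tcp_rot: [-3.142, -0.0, 1.495]
wrist_force: [-0.5, -0.3, -2.5]
opening: 0.585
grasp_force: 52.6
t: 50.1
position: [0.4842, -0.0765, 0.0269]
tcp_rot: [3.141, 0.0, 1.495]
wrist_force: [-2.9, 0.6, 5.4]
opening: 0.585
grasp_force: 53.4
```

Seated. Release, rise clear, then check everything numerically.

```bash
python3 -m pendant '[{"tx":0,"ty":0,"tz":0,"roll":0},{"tx":0,"ty":0,"tz":0,"roll":0},{"tx":0,"ty":0,"tz":0,"roll":0},{"tx":0,"ty":0,"tz":0,"roll":0},{"tx":0,"ty":0,"tz":0,"roll":0},{"tx":0,"ty":0,"tz":-10,"roll":0},{"tx":0,"ty":0,"tz":-30,"roll":0},{"tx":0,"ty":0,"tz":-60,"roll":0}]' 85
python3 -m pendant '[{"tx":0,"ty":0,"tz":-45,"roll":0},{"tx":0,"ty":0,"tz":-90,"roll":0},{"tx":-15,"ty":25,"tz":-130,"roll":0},{"tx":-30,"ty":50,"tz":-150,"roll":0},{"tx":-50,"ty":70,"tz":-160,"roll":0},{"tx":-60,"ty":80,"tz":-160,"roll":0},{"tx":-60,"ty":80,"tz":-160,"roll":0},{"tx":-60,"ty":80,"tz":-160,"roll":0}]' >/dev/null
python3 -m pendant '[{"tx":0,"ty":0,"tz":0,"roll":0},{"tx":0,"ty":0,"tz":0,"roll":0},{"tx":0,"ty":0,"tz":0,"roll":0},{"tx":0,"ty":0,"tz":0,"roll":0},{"tx":0,"ty":0,"tz":0,"roll":0},{"tx":0,"ty":0,"tz":0,"roll":0},{"tx":0,"ty":0,"tz":0,"roll":0},{"tx":0,"ty":0,"tz":0,"roll":0}]'
sed -i 's/red_can=\[[^]]*\]/red_can=[.4842,-.0763,.003,0]/' c.py; sed -i '/imwrite/d;/polylines/d' c.py; python3 c.py wrist,side,scene red_can jar yellow_tray 2>&1 | head -20
python3 - <<'E'
from h import *
# ring centres against can/jar in the wrist view
p=shot('wrist')
for t in('mug','bottle','screwdriver','red_can','jar','red_pad'): print(t,[(round(r['score'],2),w(p,r['centre']).round(4)) for r in nets.pinpoint(p,t)[:2]])
h=cv2.cvtColor(p['image'],cv2.COLOR_RGB2HSV)
E
```

```text
t: 50.9
position: [0.4823, -0.0761, 0.0857]
tcp_rot: [-3.138, -0.0, 1.495]
wrist_force: [0.9, -0.1, -0.4]
opening: 0.994
grasp_force: 0.0
t: 52.5
position: [0.5592, -0.1423, 0.2462]
tcp_rot: [3.142, -0.0, 1.495]
wrist_force: [0.5, -0.3, -0.3]
opening: 0.998
grasp_force: 0.0
red_can wrist [ 0.4854 -0.0762  0.003   0.0432] 0.10440847479931571
red_can side [ 0.4826 -0.0784  0.003   0.0044] 0.0834213561585625
red_can scene [ 0.4853 -0.0809  0.003  -0.0083] 0.08998491704374058
  joint [ 0.4831 -0.0777  0.003   0.0022] 0.10861524688296746 freez [ 0.4827 -0.0772 -0.0016  0.0544] 0.0944860392493921
jar wrist [ 0.6683 -0.0066  0.003   0.0797] 0.04611961926751688
jar side [ 0.6698 -0.0046  0.003   0.0085] 0.06726890756302521
jar scene [ 0.6684 -0.0094  0.003   0.0583] 0.05352363167489218
  joint [ 0.6683 -0.0077  0.003  -0.0058] 0.06747956390638303 freez [ 0.6683 -0.0073  0.002   0.0363] 0.06678894706882718
colour only
Traceback (most recent call last):
  File "c.py", line 9, in <module>
    m=mask(p,t,Q[t])
  File "fit.py", line 22, in mask
    m=np.zeros_like(m);cv2.drawContours(m,[max(c,key=cv2.contourArea)],-1,1,-1)
                                           ~~~^^^^^^^^^^^^^^^^^^^^^^^
ValueError: max() iterable argument is empty
mug [(0.67, array([ 0.6547, -0.414 , -0.0008]))]
bottle []
screwdriver [(0.85, array([ 0.7757,  0.0063, -0.0024]))]
red_can [(0.76, array([ 0.4811, -0.0761,  0.0105]))]
jar [(0.69, array([ 0.6688, -0.0096,  0.0039]))]
red_pad []
```

The can and jar are within about 1 mm of their ring centres, and the mug and screwdriver are unmoved. Handing in.

```bash
python3 -c "
from workcell import manip
print(manip.close_job())"
```

```text
the job is handed in; nothing more can be done
None
```

The job is handed in at about 53 s: the case is flat in the green tray, the yellow tray is stacked on it, and the can and jar measure within about 1 mm of their ring centres. The mug and screwdriver measured as unmoved, but the final check did not find the bottle, and I viewed 16 pictures against the limit of 14.

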